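Stand a plate on edge at the angle plate and block its foot

ROBOT

A 7-joint arm with a two-finger parallel gripper is mounted at the origin on the work surface. World frame = base frame: x ahead of the robot, y to its left, z up, the work surface at z = 0. Lengths are in m, angles in rad, forces in N, time in s.
With the tool pointing down it reaches from about 0.4 to 0.85 m from the base axis. Payload 4.5 kg.
Tool frame: the origin (TCP) lies midway between the tips of the shut fingers; the grasp point (between the pads) lies 19 mm behind it (r.hold_point_z is the distance from the TCP to the grasp point, in m); z points along the fingers, y is the direction in which the jaws open and shut (so a half turn about z gives the same grasp; the last joint's range is limited). The gripper opens to 88 mm and grips with 3 to 60 N. Pads are 18 mm wide; open, the fingers measure 123 mm over their backs; the gripper's body (75 mm by 187 mm) begins 45 mm behind the grasp point.
Start: joints at [-1.177, 0.689, -0.195, 1.565, 0.157, 0.902, -0.215], TCP at [0.22, 0.585, 0.214] pointing down, gripper open.
Joint ranges: [-3.01, 3.01], [-0.46, 2.08], [-1.47, 1.51], [0.13, 2.56], [-1, 4.14], [0.04, 2.09], [-2.66, 2.66]. Speed limits (rad/s): [2.57, 2.57, 3.14, 3.14, 3.14, 3.14, 3.14].

INTERFACE

Orientations are given as a unit quaternion [x, y, z, w].
In Python, from plant import r gives the robot as it stands. The module is installed in compiled form; this text tells all that it offers.
- The arm moves only by the tool move_arm, never from a script. Its arguments are lists of equal length, an entry for each row: "turn": the turn, a rotation vector about the tool's x, y, z in units of 2 pi rad (1.0 is 2 pi rad), a list of three; "dp": the shift along the tool's x, y, z in units of 2.5 cm (1.0 is 2.5 cm), a list of three; "jaw": the closure, from -1 (fully open) to 1 (shut), so that 0 is half open. In form: {"turn": [[wx, wy, wz], ...], "dp": [[x, y, z], ...], "jaw": [jaw, ...]}. A call has 1 to 10 rows; each row shifts and turns the commanded pose from where the row before left it, along the tool's axes as they then stand; what a row does not reach is not made up. A row lasts 1/12 s, in which the tool goes at most 41.7 mm and 7.16 degrees, less where a joint would pass 70% of its speed; a pose out of reach is approached as far as the arm can. A call with a number of a shift or a turn outside -1 to 1 is refused whole. A call with a gripper value outside its range is refused whole. The fingers move at their own pace and stop on an object; "newtons" is the grip in N (left out, the last holds). Time passes only in rows, so rows that do not move let the fingers close. It gives the time, the measured TCP pose, the force and the opening at its end, in the units of the state.
- r.get_state(): the state, without advancing time (a new reading comes with each control period).
- r.snapshot(name): name is "scene" or "top" or "wrist"; returns a dict with "frame" (480x640x3 uint8, blue, green, red), "mtx" (3x3 intrinsics, pixels), "origin" and "orientation" of the camera in the world; the wrist camera has in their place "tool_from_camera" (4x4, takes a point from camera to tool coordinates, whose origin is the TCP and whose axes are the flange's). Camera axes: x right, y up, looking along -z (the intrinsics and any distortion apply to the point x, -y, -z); pixel columns grow to the right and rows downward; lengths in m; the calibration is good to about 2 mm. A picture is of the moment at which its call begins: read the wrist's pose just before it. There is no depth.
- r.finish_job(): hands the job in, once; it reports no verdict.
The state is a dict: "clock": time; "q": joint angles; "qd": joint speeds; "joint_torque": joint torques, N m; "tool_pos": TCP position; "eef_rot": TCP orientation; "contact_force": force on the tool from outside, world axes, zero at the start; "moment": the same for the moment, N m; "opening": opening from 0.0 (shut) to 1.0 (fully open).
Only numpy, scipy, OpenCV 4.12 (cv2) and the standard library are available. Lean on these libraries where they do the work, as an engineer would, in place of code of your own. Each camera call takes 0.05 s, during which the arm holds its last target.

TASK

Get the aluminium plate ready for measuring under the dial indicator: push it up to the angle plate and tip it upright on the edge nearest the angle plate, keeping that edge down on the granite, so that it stands flat against the angle plate's face below the indicator's tip. Then slide the steel parallel it was lying on tight and square against the middle of the plate's foot so that it cannot fall back. Do not let the plate fall, do not bump the indicator or its stand, and leave the other gauges where they are.

Things in the scene. Friction and masses are not known exactly. Their poses are not given: they have to be found in the camera images.
- angle_plate: Grey cast-iron angle plate, fixed on the granite (top 80 mm above the table): slotted upright wall 150 wide, 150 high, 16 thick, flange and ribs behind. Origin: foot of the flat front face, mid-width, at granite level. x is level and points from the front face into the wall (the way to push the plate), y runs along the face, z up. The face is the plane x = 0; the work lies at x < 0.
- plate: Aluminium plate 130 (x) by 90 (y) by 12 (z) mm, 0.36 kg, 34 mm bore. Origin: middle of its underside; z out of the upper face. At the start its +x end's lower edge is on the granite, 25 to 60 mm from the angle plate's face, up to 5 deg askew; its -x end is raised on the parallel (slope 14.5 deg). Standing as wanted, x points down, z into the wall, origin 12 mm off the face, 65 above the granite.
- plate_foot (a point): Middle of the plate's lower +x edge (on its underside), on which it is to pivot. At the start it is on the granite.
- plate_head (a point): Middle of the lower edge (on the underside) of the plate's raised -x end. At the start it is about 32 mm above the granite and overhangs the parallel's side by about 17 mm; the space under that overhang is free.
- parallel: Loose plain steel bar (parallel), 24 wide (x) by 125 long (y) by 22 high (z), 0.5 kg, lying on the granite under the raised end of the plate, its length across the plate. Origin: centre of its underside; x points towards the angle plate at the start. Nothing but friction holds it.
- indicator_tip (a point): Tip of the dial indicator, fixed, 145 mm above the granite, 6 mm in front of the face plane; axes as the angle plate's. Above it the dial case (58 across, 24 thick, 185 to 243 above the granite, reaching 19 mm in front of the face), on a rod from a column 144 mm behind the face, 325 tall. A tool held upright at the face would hit the case: lean it back from the wall.
- ring_gauge: Bystander: steel ring gauge, 64 across, 22 high, lying on the granite. Origin: centre of its underside.
- v_block: Bystander: dark steel V-block, 60 long, 44 wide, 46 high. Origin: centre of its underside.
- square: Bystander: small engineer's square lying flat: stock 18 by 60 by 18, its blade reaching 81 mm from the origin along x. Origin: centre of the stock's underside.

How it is judged:
On the way:
1. the plate stands upright on its foot edge, flat against the angle plate's face (angle between the z axis of plate and the x axis of angle_plate, either way round below 0.07 rad and x of plate in the frame of angle_plate above -0.018 m and z of plate_foot in the frame of angle_plate below 0.005 m and z of plate_head in the frame of angle_plate above 0.12 m), for 0.2 s.
At the end, for the whole second after the job is handed in: The plate stands on its foot edge, flat against the angle plate (0.04 rad, 3 mm), within 40 mm sideways of the indicator's tip; the parallel lies square (0.05 rad) within about 3 mm of the plate's foot, its middle within 40 mm of the plate's; both at rest (angle between the z axis of plate and the x axis of angle_plate, either way round below 0.04 rad and x of plate in the frame of angle_plate between -0.015 and -0.008 m and z of plate_foot in the frame of angle_plate below 0.004 m and z of plate_head in the frame of angle_plate above 0.125 m and y of plate in the frame of indicator_tip between -0.04 and 0.04 m and x of parallel in the frame of angle_plate between -0.0275 and -0.018 m and angle between the y axis of parallel and the y axis of angle_plate, either way round below 0.05 rad and angle between parallel's own z axis and vertical below 0.05 rad and y of parallel in the frame of plate between -0.04 and 0.04 m and linear speed of each of plate, parallel below 0.01 m/s); the robot touches nothing.
It fails at once if the indicator or its stand is bumped (over 3 N) (contact force between indicator and anything else above 3 N).
It fails at once if the plate's foot edge is lifted more than 20 mm off the granite (z of plate_foot in the frame of angle_plate above 0.02 m).
It fails at once if the plate falls or is flung (its middle faster than 0.6 m/s) (linear speed of plate above 0.6 m/s).
It fails at once if a bystander gauge is displaced by more than 15 mm (distance of any of ring_gauge, v_block, square from where it was at the start of the episode above 0.015 m).
It also fails if it takes over 61 s, if anything falls off the work surface, if the arm or the gripper's body presses on something with over 40 N, if the wrist force passes 120 N, or if a joint passes its speed limit or range.

## Working session

There is one attempt and no reset: what is moved stays moved. The work goes in short steps, Python scripts to look and compute and a tool call to move; the robot and the scene stay as the last step left them, time stands still between calls to the robot, and variables do not carry over. Pictures are saved under pics/ and viewed, and the job is handed in when it is done.

Besides the shell and the picture viewer there is one more tool, called after ">>>" in YAML: its name, and indented under it one key for each argument. move_arm: Moves the arm, as the interface text tells. Shifts and turns lie within -1 to 1; 1 stands for 2.5 cm of shift or 2 pi rad of turn. Its arguments: {"type":"object","properties":{"turn":{"type":"array","items":{"type":"array","items":{"type":"number","minimum":-1,"maximum":1}}},"dp":{"type":"array","items":{"type":"array","items":{"type":"number","minimum":-1,"maximum":1}}},"jaw":{"type":"array","items":{"type":"number"}},"newtons":{"type":"number"}},"required":["turn","dp","jaw"]}

```bash
mkdir -p pics; python3 - <<'E'
from plant import r
import cv2,numpy as np,json
s=r.get_state(); print({k:np.round(v,3).tolist() for k,v in s.items()}, r.hold_point_z)
for n in ["scene","top","wrist"]:
    d=r.snapshot(n); cv2.imwrite(f"pics/{n}0.png",d["frame"])
    print(n,{k:np.round(v,4).tolist() for k,v in d.items() if k!="frame"})
    np.savez(f"{n}0.npz",**d)
E
```

```text
{'clock': 0.0, 'q': [-1.177, 0.69, -0.195, 1.566, 0.157, 0.902, -0.215], 'qd': [-0.001, 0.001, -0.001, 0.0, 0.001, 0.0, -0.001], 'joint_torque': [-0.001, -52.756, -1.267, -15.342, -0.053, 0.007, 0.0], 'tool_pos': [0.22, 0.584, 0.213], 'eef_rot': [0.179, 0.984, -0.001, -0.0], 'contact_force': [-0.362, 0.37, 0.165], 'moment': [-0.027, 0.038, -0.028], 'opening': 0.998} 0.0187
scene {'mtx': [[504.1639, 0.0, 324.1056], [0.0, 504.1639, 235.9557], [0.0, 0.0, 1.0]], 'origin': [0.8521, -0.5601, 0.839], 'orientation': [0.3665, 0.0935, 0.2088, 0.9019]}
top {'mtx': [[527.8773, 0.0, 319.7062], [0.0, 527.8773, 239.8263], [0.0, 0.0, 1.0]], 'origin': [0.422, 0.0012, 1.1873], 'orientation': [-0.0557, 0.0484, 0.7111, -0.6992]}
wrist {'mtx': [[385.6084, 0.0, 312.4089], [0.0, 385.6084, 238.7085], [0.0, 0.0, 1.0]], 'tool_from_camera': [[0.0007, 0.9567, 0.2912, 0.0762], [1.0, -0.0006, -0.0004, -0.0005], [-0.0002, 0.2912, -0.9567, -0.1703], [0.0, 0.0, 0.0, 1.0]]}
```

View pics/scene0.png

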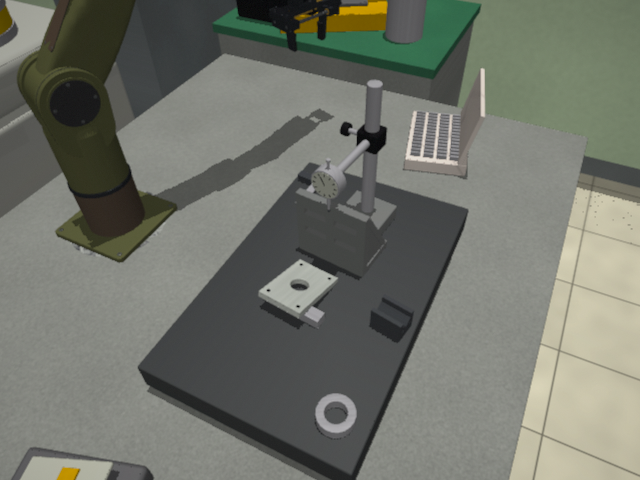

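View pics/top0.png

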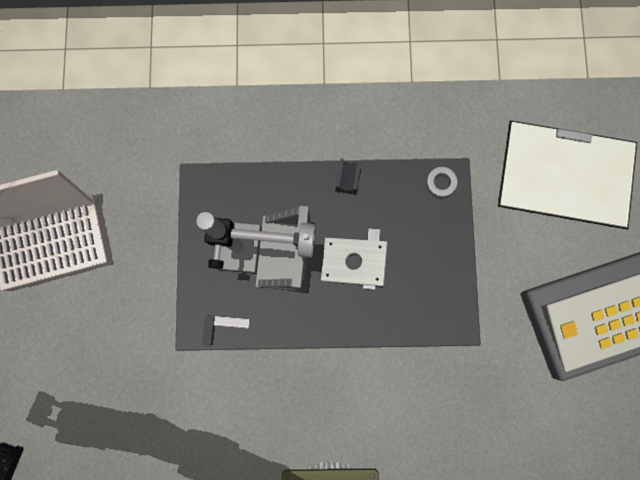

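View pics/wrist0.png

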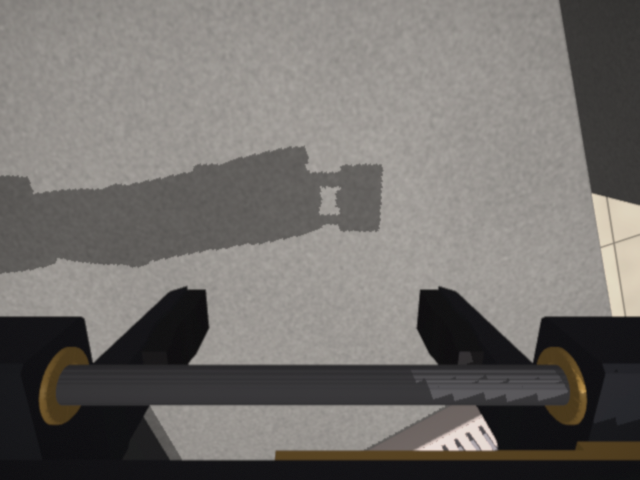

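```bash
cat > h.py <<'E'
import numpy as np,cv2
from scipy.spatial.transform import Rotation as R
def load(n): return dict(np.load(n+".npz"))
def cam(d): return np.array(d["origin"]),R.from_quat(d["orientation"]).as_matrix(),d["mtx"]
def ray(d,u,v):
    o,M,K=cam(d); c=np.array([(u-K[0,2])/K[0,0],-(v-K[1,2])/K[1,1],-1]); return o,M@c
def onz(d,u,v,z):
    o,k=ray(d,u,v); return o+k*(z-o[2])/k[2]
def proj(d,P):
    o,M,K=cam(d); c=M.T@(np.array(P)-o); x=c/-c[2]
    return K[0,0]*x[0]+K[0,2], K[1,1]*-x[1]+K[1,2]
def tri(obs):
    A=np.zeros((3,3));b=np.zeros(3)
    for d,u,v in obs:
        o,k=ray(d,u,v);k=k/np.linalg.norm(k);Q=np.eye(3)-np.outer(k,k);A+=Q;b+=Q@o
    return np.linalg.solve(A,b)
def crop(d,x0,y0,w,h,s,name):
    cv2.imwrite(name,cv2.resize(d["frame"][y0:y0+h,x0:x0+w],None,fx=s,fy=s,interpolation=cv2.INTER_CUBIC))
E
python3 - <<'E'
from h import *
t=load("top0");s=load("scene0")
crop(t,190,190,210,120,3.8,"pics/topc.png")
crop(s,250,150,180,180,3.3,"pics/scenec.png")
for d in (t,s):
    g=d["frame"].astype(int); m=((g.min(2)>170)).astype(np.uint8)
    cs,_=cv2.findContours(m,cv2.RETR_EXTERNAL,cv2.CHAIN_APPROX_NONE)
    for c in cs:
        if 300<cv2.contourArea(c)<6000: print(cv2.contourArea(c),cv2.boundingRect(c),cv2.approxPolyDP(c,4,True)[:,0].tolist())
E
```

```text
4777.0 (548, 276, 92, 95) [[639, 276], [548, 306], [566, 370], [639, 345], [639, 337], [617, 345], [611, 342], [612, 334], [621, 331], [625, 338], [623, 331], [632, 327], [639, 335], [639, 322], [623, 327], [620, 319], [632, 313], [635, 320], [639, 307], [607, 318], [603, 310], [614, 303], [617, 309], [617, 303], [626, 299], [631, 306], [630, 299], [639, 295]]
2693.5 (321, 229, 66, 60) [[379, 230], [369, 229], [367, 240], [326, 238], [321, 279], [372, 283], [363, 287], [382, 284], [386, 242], [378, 240]]
5130.0 (0, 205, 106, 85) [[93, 205], [87, 206], [87, 216], [81, 207], [81, 218], [74, 209], [74, 220], [70, 210], [67, 221], [63, 212], [60, 223], [54, 215], [54, 225], [47, 217], [46, 227], [40, 218], [42, 228], [37, 229], [34, 221], [34, 231], [28, 222], [27, 232], [20, 224], [20, 234], [14, 226], [15, 234], [4, 238], [0, 230], [0, 255], [7, 266], [2, 269], [0, 262], [0, 288], [105, 261]]
2003.5 (0, 51, 64, 39) [[63, 51], [25, 52], [20, 61], [4, 64], [0, 89], [61, 88]]
3021.5 (65, 49, 85, 40) [[149, 49], [67, 51], [65, 88], [148, 86]]
3082.5 (151, 47, 85, 40) [[235, 47], [152, 49],
[... 1668 characters left out ...]
, 342], [577, 355], [589, 359], [587, 348], [600, 344], [584, 334], [592, 314], [602, 312], [616, 320], [619, 315], [605, 300]]
1643.5 (577, 235, 63, 54) [[585, 236], [577, 268], [580, 277], [599, 286], [602, 276], [614, 275], [630, 258], [636, 268], [630, 281], [639, 288], [637, 254], [619, 246], [599, 250], [594, 246], [606, 239]]
681.5 (557, 227, 24, 55) [[568, 227], [557, 277], [570, 281], [580, 231]]
742.0 (588, 192, 43, 44) [[593, 192], [588, 223], [609, 235], [616, 224], [603, 217], [607, 207], [630, 207]]
462.5 (406, 111, 51, 54) [[414, 111], [406, 159], [456, 164], [448, 159], [451, 115], [445, 160], [435, 158], [439, 113], [434, 156], [422, 156], [427, 113], [421, 154], [409, 154]]
```

View pics/topc.png

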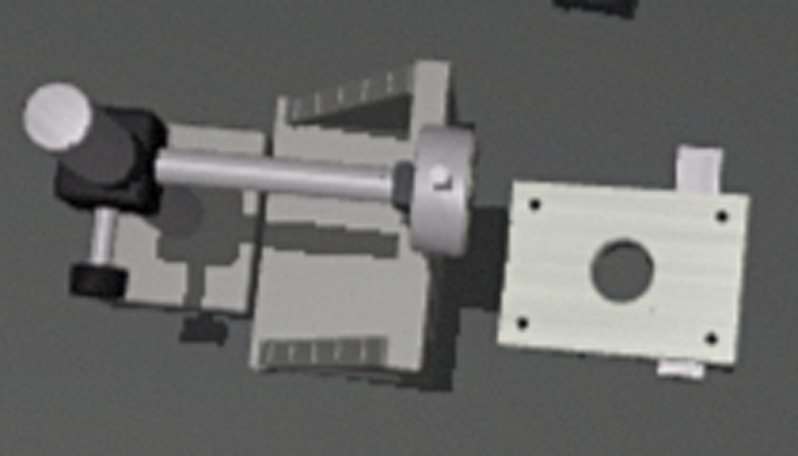

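View pics/scenec.png

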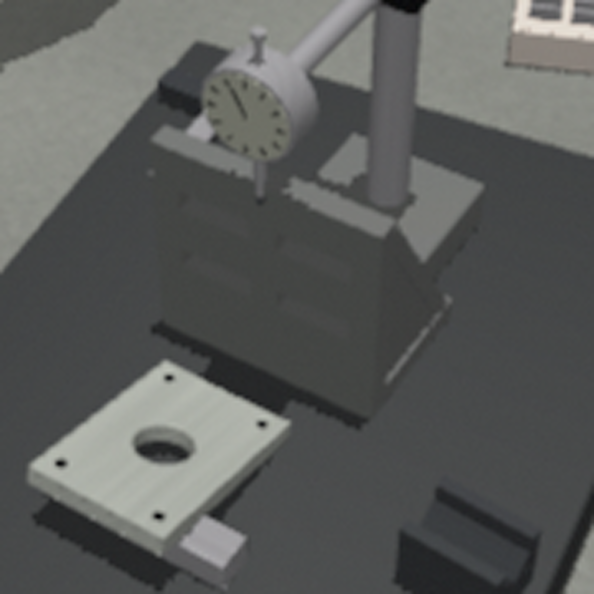

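```bash
python3 - <<'E'
from h import *
t=load("top0");s=load("scene0")
T=lambda x,y:(190+(x+.5)/3.8-.5,190+(y+.5)/3.8-.5)
S=lambda x,y:(250+(x+.5)/3.3-.5,150+(y+.5)/3.3-.5)
np.set_printoptions(precision=4,suppress=True)
print("AP top front", onz(t,*T(449,62),.23),onz(t,*T(419,369),.23))
print("scene AP top front", onz(s,*S(152,135),.23),onz(s,*S(386,233),.23))
print("scene AP foot", onz(s,*S(160,322),.08),onz(s,*S(372,418),.08))
# plate top corners: +x end (left in top), -x end(right)
c={"f+":((513,180),(168,361)),"f-":((498,345),None),}
tc=[(513,180),(498,345),(737,363),(749,196)]; sc=[(290,422),(167,361),(30,468),(165,540)]
for a,b in zip(tc,sc): print("plate corner",a,tri([(t,*T(*a)),(s,*S(*b))]))
for a,z in zip(tc,[.0916,.0916,.1242,.1242]): print(onz(t,*T(*a),z), onz(s,*S(*sc[tc.index(a)]),z))
for p in [(678,146),(722,148),(660,378),(703,380)]: print("par",onz(t,*T(*p),.102))
for p in [(210,514),(248,545)]: print("par scene",onz(s,*S(*p),.102))
E
```

```text
AP top front [0.628 0.031 0.23 ] [0.479  0.0472 0.23  ]
scene AP top front [0.4775 0.0535 0.23  ] [0.6275 0.0367 0.23  ]
scene AP foot [0.4762 0.0488 0.08  ] [0.6267 0.0345 0.08  ]
plate corner (513, 180) [0.5897 0.0004 0.0942]
plate corner (498, 345) [0.5006 0.0113 0.0927]
plate corner (737, 363) [ 0.4864 -0.115   0.1261]
plate corner (749, 196) [ 0.5751 -0.1246  0.1257]
[0.5906 0.0007 0.0916] [0.5884 0.002  0.0916]
[0.4996 0.0105 0.0916] [0.5012 0.0129 0.0916]
[ 0.4857 -0.1159  0.1242] [ 0.4862 -0.1132  0.1242]
[ 0.5747 -0.1253  0.1242] [ 0.5752 -0.1232  0.1242]
par [ 0.6062 -0.09    0.102 ]
par [ 0.6047 -0.1141  0.102 ]
par [ 0.4796 -0.0766  0.102 ]
par [ 0.4782 -0.0997  0.102 ]
par scene [ 0.5806 -0.0837  0.102 ]
par scene [ 0.6084 -0.0931  0.102 ]
```

```bash
cat > plan.py <<'E'
from h import *
n=np.array([.106,.9944,0]); n/=np.linalg.norm(n)
def ori(lean_deg,nn=n):
    a=np.radians(lean_deg); z=nn*np.sin(a)-np.array([0,0,1])*np.cos(a); x=nn*np.cos(a)+np.array([0,0,1])*np.sin(a)
    return R.from_matrix(np.c_[x,np.cross(z,x),z])
def plan(p,q,wps,step=.022,deg=6.5):
    """wps: list of (pos,Rot); returns rows"""
    p=np.array(p,float);q=R.from_quat(q) if not isinstance(q,R) else q
    turn=[];dp=[]
    for P,Q in wps:
        P=np.array(P,float)
        N=int(max(np.ceil(np.linalg.norm(P-p)/step),np.ceil(np.degrees((q.inv()*Q).magnitude())/deg),1))
        for i in range(N):
            k=N-i
            w=(q.inv()*Q).as_rotvec()/k
            d=q.inv().apply((P-p)/k)
            tw=np.round(w/(2*np.pi),4);td=np.round(d/.025,2)
            turn.append(tw.tolist());dp.append(td.tolist())
            p=p+q.apply(td*.025);q=q*R.from_rotvec(tw*2*np.pi)
    for i in range(0,len(turn),10): print('{"turn":',turn[i:i+10],',"dp":',dp[i:i+10],'}')
    print(len(turn),"end",p.round(4),q.as_quat().round(4).tolist())
E
python3 - <<'E'
from plan import *
from plant import r
t=load("top0");s=load("scene0")
T=lambda x,y:(190+(x+.5)/3.8-.5,190+(y+.5)/3.8-.5)
S=lambda x,y:(250+(x+.5)/3.3-.5,150+(y+.5)/3.3-.5)
print("tip",onz(s,*S(262,202),.225),"case",onz(t,*T(441,178),.323), "ring",onz(t,442,182,.102),"vb",[onz(t,u,v,.126) for u,v in[(337,193),(360,195),(357,160)]])
st=r.get_state()
o0=ori(0)
q0=R.from_quat(st["eef_rot"]);d=(q0.inv()*o0).as_rotvec();print(np.degrees(d))
h=lambda f:q0*R.from_rotvec(d*f)
plan(st["tool_pos"],st["eef_rot"],[((.34,.34,.45),h(.35)),((.46,0,.46),h(.8)),((.47,-.2,.42),h(1)),((.52,-.27,.26),ori(50))])
E
```

```text
tip [0.55539074 0.03503986 0.225     ] case [0.55641774 0.03221996 0.323     ] ring [ 0.70184445 -0.24855053  0.102     ] vb [array([ 0.67648544, -0.02629168,  0.126     ]), array([ 0.67138807, -0.07348538,  0.126     ]), array([ 0.74592717, -0.06927935,  0.126     ])]
[-6.09916845e-02  5.50607703e-02  7.54733140e+01]
{"turn": [[-0.0, 0.0, 0.0043], [-0.0, 0.0, 0.0043], [-0.0, 0.0, 0.0043], [-0.0, 0.0, 0.0043], [-0.0, 0.0, 0.0043], [-0.0, 0.0, 0.0043], [-0.0, 0.0, 0.0043], [-0.0, 0.0, 0.0043], [-0.0, 0.0, 0.0043], [-0.0, 0.0, 0.0043]] ,"dp": [[-0.47, -0.44, -0.56], [-0.48, -0.43, -0.56], [-0.49, -0.41, -0.56], [-0.5, -0.4, -0.55], [-0.51, -0.39, -0.56], [-0.52, -0.37, -0.55], [-0.53, -0.36, -0.56], [-0.54, -0.34, -0.55], [-0.55, -0.33, -0.56], [-0.56, -0.31, -0.55]] }
{"turn": [[-0.0, 0.0, 0.0043], [-0.0, 0.0, 0.0043], [-0.0, 0.0, 0.0044], [-0.0, 0.0, 0.0043], [-0.0, 0.0, 0.0044], [-0.0, 0.0, 0.0043], [-0.0, 0.0001, 0.0044], [-0.0, 0.0, 0.0055], [-0.0, 0.0, 0.0056], [-0.0, 0.0, 0.0055]] ,"dp": [[-0.57, -0.3, -0.56], [-0.58, -0.28, -0.55], [-0.58, -0.27, -0.56], [-0.59, -0.25, -0.55], 
[... 990 characters left out ...]
2, 0.16], [-0.8, -0.0, 0.16], [-0.8, 0.02, 0.16]] }
{"turn": [[-0.0, 0.0, 0.0042], [-0.0, 0.0, 0.0042], [-0.0, 0.0, 0.0042], [-0.0, 0.0, 0.0041], [-0.0, 0.0154, 0.0], [-0.0, 0.0154, 0.0], [-0.0, 0.0154, 0.0], [-0.0, 0.0155, 0.0], [-0.0, 0.0154, 0.0], [-0.0, 0.0155, 0.0]] ,"dp": [[-0.8, 0.04, 0.16], [-0.8, 0.06, 0.16], [-0.79, 0.08, 0.16], [-0.8, 0.1, 0.16], [-0.29, 0.25, 0.71], [-0.35, 0.25, 0.68], [-0.42, 0.26, 0.64], [-0.48, 0.25, 0.6], [-0.53, 0.26, 0.55], [-0.58, 0.25, 0.5]] }
{"turn": [[-0.0, 0.0154, 0.0], [-0.0, 0.0155, 0.0], [-0.0001, 0.0154, -0.0]] ,"dp": [[-0.63, 0.26, 0.44], [-0.67, 0.25, 0.37], [-0.7, 0.26, 0.31]] }
53 end [ 0.5201 -0.27    0.26  ] [0.674, 0.6059, 0.3143, -0.2825]
```

>>> move_arm:
  turn:
    - [0,0,0.0043]
    - [0,0,0.0043]
    - [0,0,0.0043]
    - [0,0,0.0043]
    - [0,0,0.0043]
    - [0,0,0.0043]
    - [0,0,0.0043]
    - [0,0,0.0043]
    - [0,0,0.0043]
    - [0,0,0.0043]
  dp:
    - [-0.47,-0.44,-0.56]
    - [-0.48,-0.43,-0.56]
    - [-0.49,-0.41,-0.56]
    - [-0.5,-0.4,-0.55]
    - [-0.51,-0.39,-0.56]
    - [-0.52,-0.37,-0.55]
    - [-0.53,-0.36,-0.56]
    - [-0.54,-0.34,-0.55]
    - [-0.55,-0.33,-0.56]
    - [-0.56,-0.31,-0.55]
  jaw: [-0.1,-0.1,-0.1,-0.1,-0.1,-0.1,-0.1,-0.1,-0.1,-0.1]
  newtons: 40

```text
clock: 0.98
tool_pos: [0.2908, 0.4402, 0.3536]
eef_rot: [0.31, 0.951, -0.0, -0.0]
contact_force: [-0.1, -0.2, 1.0]
opening: 0.551
```

>>> move_arm:
  turn:
    - [0,0,0.0043]
    - [0,0,0.0043]
    - [0,0,0.0044]
    - [0,0,0.0043]
    - [0,0,0.0044]
    - [0,0,0.0043]
    - [0,0,0.0044]
    - [0,0,0.0055]
    - [0,0,0.0056]
    - [0,0,0.0055]
  dp:
    - [-0.57,-0.3,-0.56]
    - [-0.58,-0.28,-0.55]
    - [-0.58,-0.27,-0.56]
    - [-0.59,-0.25,-0.55]
    - [-0.6,-0.24,-0.56]
    - [-0.6,-0.22,-0.55]
    - [-0.61,-0.21,-0.56]
    - [-0.78,-0.34,-0.02]
    - [-0.79,-0.31,-0.02]
    - [-0.8,-0.28,-0.02]
  jaw: [-0.1,-0.1,-0.1,-0.1,-0.1,-0.1,-0.1,-0.1,-0.1,-0.1]

```text
clock: 1.82
tool_pos: [0.3614, 0.2791, 0.4519]
eef_rot: [0.447, 0.895, -0.0, -0.0]
contact_force: [-0.0, -0.5, -0.3]
opening: 0.549
```

>>> move_arm:
  turn:
    - [0,0,0.0056]
    - [0,0,0.0055]
    - [0,0,0.0056]
    - [0,0,0.0055]
    - [0,0,0.0056]
    - [0,0,0.0055]
    - [0,0,0.0056]
    - [0,0,0.0055]
    - [0,0,0.0056]
    - [0,0,0.0055]
  dp:
    - [-0.81,-0.26,-0.02]
    - [-0.82,-0.23,-0.02]
    - [-0.82,-0.2,-0.02]
    - [-0.83,-0.17,-0.02]
    - [-0.84,-0.14,-0.03]
    - [-0.84,-0.11,-0.02]
    - [-0.84,-0.08,-0.03]
    - [-0.85,-0.05,-0.02]
    - [-0.85,-0.02,-0.03]
    - [-0.85,0.01,-0.02]
  jaw: [-0.1,-0.1,-0.1,-0.1,-0.1,-0.1,-0.1,-0.1,-0.1,-0.1]

```text
clock: 2.65
tool_pos: [0.432, 0.079, 0.4575]
eef_rot: [0.595, 0.803, -0.0, -0.0]
contact_force: [-0.6, 0.9, -0.7]
opening: 0.554
```

Tracking is fine. Continuing.

>>> move_arm:
  turn:
    - [0,0,0.0056]
    - [0,0,0.0055]
    - [0,0,0.0056]
    - [0,0,0.0055]
    - [0,0,0.0042]
    - [0,0,0.0042]
    - [0,0,0.0042]
    - [0,0,0.0042]
    - [0,0,0.0042]
    - [0,0,0.0042]
  dp:
    - [-0.85,0.03,-0.03]
    - [-0.84,0.06,-0.02]
    - [-0.84,0.1,-0.03]
    - [-0.84,0.12,-0.02]
    - [-0.8,-0.09,0.16]
    - [-0.8,-0.06,0.16]
    - [-0.8,-0.04,0.16]
    - [-0.8,-0.02,0.16]
    - [-0.8,0,0.16]
    - [-0.8,0.02,0.16]
  jaw: [-0.1,-0.1,-0.1,-0.1,-0.1,-0.1,-0.1,-0.1,-0.1,-0.1]

```text
clock: 3.48
tool_pos: [0.4659, -0.1207, 0.4357]
eef_rot: [0.708, 0.706, -0.0, -0.0]
contact_force: [0.1, -0.1, 1.1]
opening: 0.552
```

>>> move_arm:
  turn:
    - [0,0,0.0042]
    - [0,0,0.0042]
    - [0,0,0.0042]
    - [0,0,0.0041]
    - [0,0.0154,0]
    - [0,0.0154,0]
    - [0,0.0154,0]
    - [0,0.0155,0]
    - [0,0.0154,0]
    - [0,0.0155,0]
  dp:
    - [-0.8,0.04,0.16]
    - [-0.8,0.06,0.16]
    - [-0.79,0.08,0.16]
    - [-0.8,0.1,0.16]
    - [-0.29,0.25,0.71]
    - [-0.35,0.25,0.68]
    - [-0.42,0.26,0.64]
    - [-0.48,0.25,0.6]
    - [-0.53,0.26,0.55]
    - [-0.58,0.25,0.5]
  jaw: [-0.1,-0.1,-0.1,-0.1,-0.1,-0.1,-0.1,-0.1,-0.1,-0.1]

```text
clock: 4.32
tool_pos: [0.5035, -0.2475, 0.3131]
eef_rot: [0.712, 0.64, 0.216, -0.192]
contact_force: [0.6, -0.0, -0.3]
opening: 0.551
```

>>> move_arm:
  turn:
    - [0,0.0154,0]
    - [0,0.0155,0]
    - [0,0.0154,0]
    - [0,0,0]
    - [0,0,0]
  dp:
    - [-0.63,0.26,0.44]
    - [-0.67,0.25,0.37]
    - [-0.7,0.26,0.31]
    - [0,0,0]
    - [0,0,0]
  jaw: [-0.1,-0.1,-0.1,-0.1,-0.1]

```text
clock: 4.73
tool_pos: [0.5187, -0.2703, 0.256]
eef_rot: [0.675, 0.604, 0.314, -0.286]
contact_force: [-0.2, -0.0, 1.0]
opening: 0.549
```

```bash
cat > look.py <<'E'
import sys
from plan import *
from plant import r
def look(tag,names=("scene","top","wrist")):
    st=r.get_state()
    for nme in names:
        d=dict(r.snapshot(nme))
        if nme=="wrist":
            Tm=np.array(d["tool_from_camera"]);q=R.from_quat(st["eef_rot"])
            d["origin"]=np.array(st["tool_pos"])+q.apply(Tm[:3,3]); d["orientation"]=(q*R.from_matrix(Tm[:3,:3])).as_quat()
        np.savez(nme+tag+".npz",**d); cv2.imwrite(f"pics/{nme}{tag}.png",d["frame"])
    print({k:np.round(st[k],4).tolist() for k in("clock","tool_pos","eef_rot","contact_force","opening","q")})
if __name__=="__main__":
    look(sys.argv[1],sys.argv[2].split(",") if len(sys.argv)>2 else ("scene","top","wrist"))
E
python3 look.py 1; python3 -c "
from h import *
crop(load('scene1'),150,150,300,225,2.6,'pics/s1c.png')"
```

```text
{'clock': 4.7333, 'tool_pos': [0.5187, -0.2703, 0.256], 'eef_rot': [0.6749, 0.6036, 0.3138, -0.2857], 'contact_force': [-0.2255, -0.0189, 0.9617], 'opening': 0.5489, 'q': [0.7124, 0.9308, 0.1234, 1.2859, -0.7164, 1.6135, 0.9384]}
```

View pics/wrist1.png

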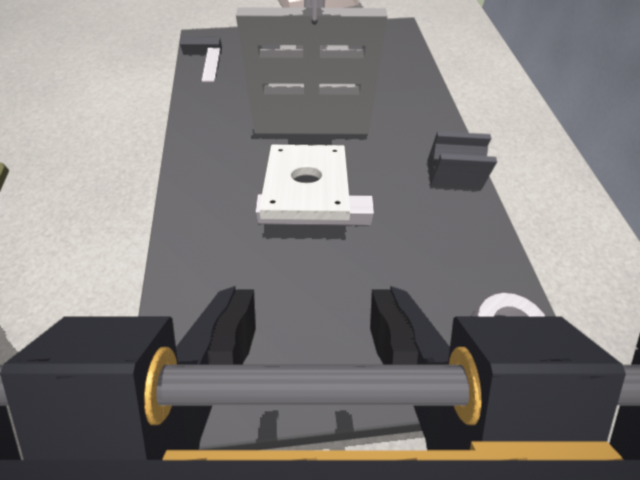

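View pics/s1c.png

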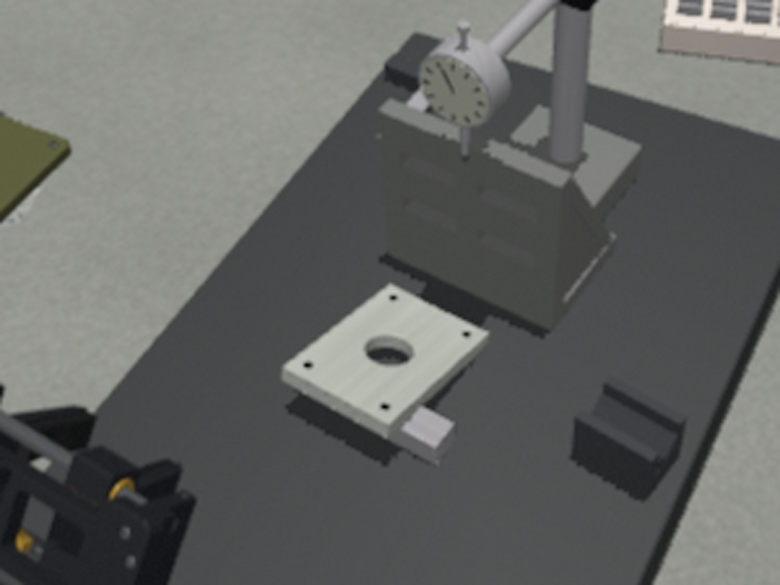

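```bash
python3 - <<'E'
from h import *
d=load("wrist1"); np.set_printoptions(precision=4,suppress=True)
crop(d,230,0,180,240,3.3,"pics/w1c.png") if 0 else crop(d,240,100,150,140,4.2,"pics/w1c.png")
for p,z in [((252,134),.08),((369,135),.08),((237,11),.23),((385,11),.23),((271,145),.0916),((346,145),.0916),((258,212),.1242),((350,212),.1242),((373,198),.102),((373,212),.102)]: print(p,onz(d,*p,z))
E
```

```text
(252, 134) [0.4713 0.0415 0.08  ]
(369, 135) [0.6215 0.0224 0.08  ]
(237, 11) [0.4772 0.0467 0.23  ]
(385, 11) [0.6209 0.0295 0.23  ]
(271, 145) [0.4953 0.0058 0.0916]
(346, 145) [ 0.5865 -0.0046  0.0916]
(258, 212) [ 0.4797 -0.121   0.1242]
(350, 212) [ 0.5684 -0.131   0.1242]
(373, 198) [ 0.6002 -0.0986  0.102 ]
(373, 212) [ 0.5966 -0.1171  0.102 ]
```

View pics/w1c.png

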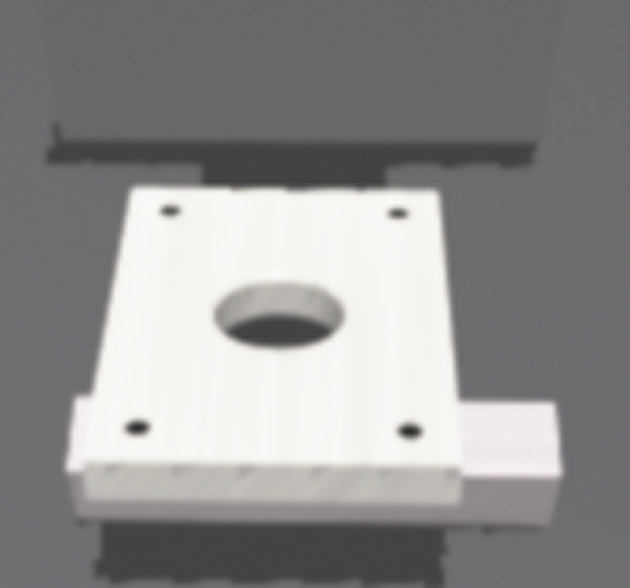

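```bash
cat >> plan.py <<'E'
O=np.array([.5535,.0415,.08]); e=np.array([n[1],-n[0],0])
def W(nn,lat,z): return O+n*nn+e*lat+np.array([0,0,z])   # z above granite
def loc(p): p=np.array(p)-O; return np.round([p@n,p@e,p[2]],4)
E
python3 - <<'E'
from plan import *
from plant import r
st=r.get_state()
plan(st["tool_pos"],st["eef_rot"],[(W(-.25,0,.07),ori(58)),(W(-.20,0,.022),ori(58)),(W(-.191,0,.014),ori(58))])
E
```

```text
{"turn": [[0.0, 0.0038, 0.0001], [0.0, 0.0038, 0.0001], [0.0, 0.0038, 0.0002], [0.0, 0.0037, 0.0001], [0.0001, 0.0038, 0.0002], [0.0, 0.0037, 0.0001], [0.0, 0.0, 0.0], [0.0, 0.0, 0.0], [0.0, 0.0, 0.0], [0.0, 0.0, 0.0]] ,"dp": [[-0.31, -0.01, 0.8], [-0.33, -0.01, 0.8], [-0.35, -0.01, 0.79], [-0.36, -0.01, 0.78], [-0.38, -0.0, 0.77], [-0.41, -0.01, 0.76], [-0.14, 0.0, 0.68], [-0.14, 0.0, 0.68], [-0.14, 0.0, 0.68], [-0.15, 0.0, 0.67]] }
{"turn": [[0.0, 0.0, 0.0]] ,"dp": [[-0.08, 0.0, 0.48]] }
11 end [ 0.5332 -0.1484  0.0939] [0.6504, 0.5848, 0.3606, -0.3239]
```

>>> move_arm:
  turn:
    - [0,0.0038,0.0001]
    - [0,0.0038,0.0001]
    - [0,0.0038,0.0002]
    - [0,0.0037,0.0001]
    - [0,0.0038,0.0002]
    - [0,0.0037,0.0001]
    - [0,0,0]
    - [0,0,0]
    - [0,0,0]
    - [0,0,0]
  dp:
    - [-0.31,-0.01,0.8]
    - [-0.33,-0.01,0.8]
    - [-0.35,-0.01,0.79]
    - [-0.36,-0.01,0.78]
    - [-0.38,0,0.77]
    - [-0.41,-0.01,0.76]
    - [-0.14,0,0.68]
    - [-0.14,0,0.68]
    - [-0.14,0,0.68]
    - [0,0,0]
  jaw: [-0.1,-0.1,-0.1,-0.1,-0.1,-0.1,-0.1,-0.1,-0.1,-0.1]

```text
clock: 5.72
tool_pos: [0.5305, -0.1661, 0.1137]
eef_rot: [0.649, 0.585, 0.361, -0.326]
contact_force: [0.1, -0.7, 0.4]
opening: 0.551
```

```bash
python3 look.py 2; python3 -c "
from plan import *
crop(load('scene2'),220,200,150,150,4,'pics/s2c.png');crop(load('top2'),290,170,160,120,4.5,'pics/t2c.png')
from plant import r
print(loc(r.get_state()['tool_pos']))"
```

```text
{'clock': 5.7167, 'tool_pos': [0.5305, -0.1661, 0.1137], 'eef_rot': [0.6492, 0.5849, 0.3608, -0.326], 'contact_force': [0.1094, -0.654, 0.3759], 'opening': 0.5515, 'q': [0.6665, 1.1135, 0.0247, 1.4993, -0.8345, 1.361, 1.1332]}
[-0.2135 -0.0004  0.0336]
```

View pics/s2c.png

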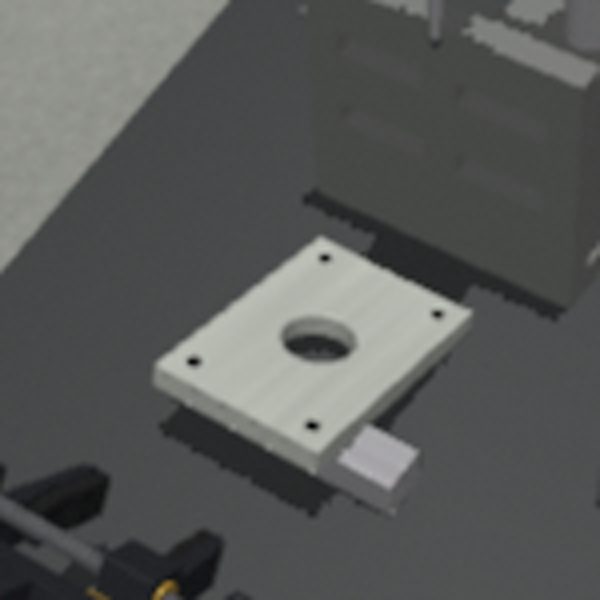

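View pics/wrist2.png

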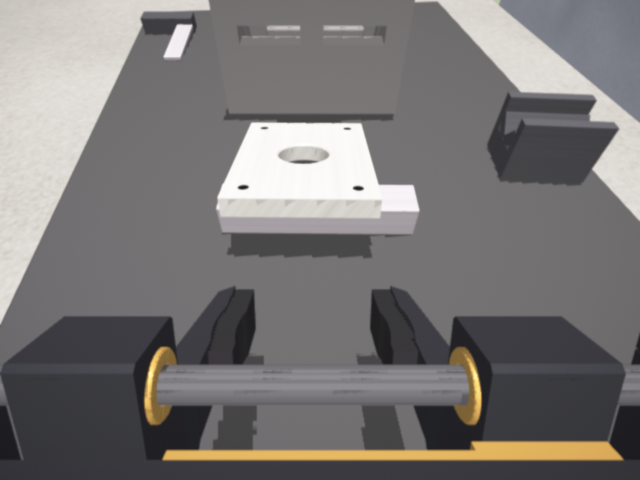

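View pics/t2c.png

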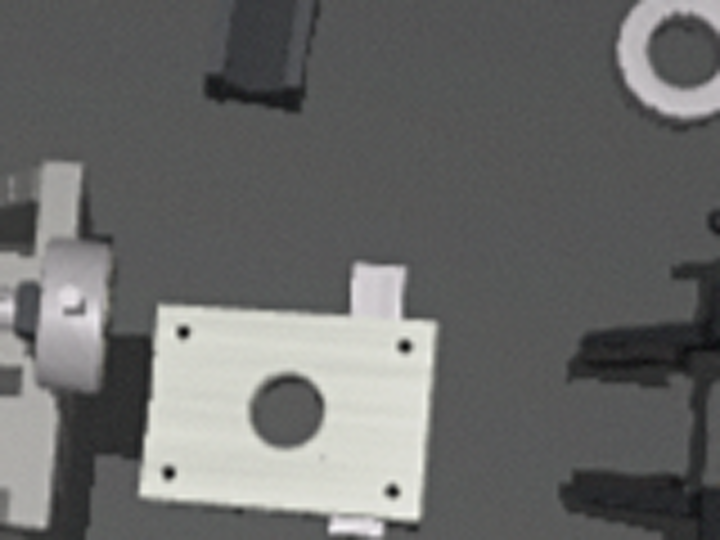

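```bash
python3 - <<'E'
from plan import *
t=load("top2");s=load("scene2")
T=lambda x,y:(290+(x+.5)/4.5-.5,170+(y+.5)/4.5-.5)
S=lambda x,y:(220+(x+.5)/4-.5,200+(y+.5)/4-.5)
for p in [(570,372),(585,345),(560,497),(566,480)]:
    for z in (.11,.125): print(p,z,loc(onz(t,*T(*p),z)))
for p in [(220,538),(212,572),(108,470)]:
    for z in (.11,.125): print("s",p,z,loc(onz(s,*S(*p),z)))
E
```

```text
(570, 372) 0.11 [-0.227   0.0234  0.03  ]
(570, 372) 0.125 [-0.2246  0.0213  0.045 ]
(585, 345) 0.11 [-0.233   0.0364  0.03  ]
(585, 345) 0.125 [-0.2305  0.0341  0.045 ]
(560, 497) 0.11 [-0.2261 -0.0339  0.03  ]
(560, 497) 0.125 [-0.2237 -0.0352  0.045 ]
(566, 480) 0.11 [-0.2283 -0.0259  0.03  ]
(566, 480) 0.125 [-0.2259 -0.0273  0.045 ]
s (220, 538) 0.11 [-0.2116  0.0209  0.03  ]
s (220, 538) 0.125 [-0.2189  0.0279  0.045 ]
s (212, 572) 0.11 [-0.227  0.028  0.03 ]
s (212, 572) 0.125 [-0.234   0.0349  0.045 ]
s (108, 470) 0.11 [-0.2094 -0.0418  0.03  ]
s (108, 470) 0.125 [-0.2167 -0.0335  0.045 ]
```

```bash
python3 - <<'E'
from plan import *
from plant import r
st=r.get_state()
plan(st["tool_pos"],st["eef_rot"],[(W(-.205,0.0,.022),ori(56))],step=.006)
plan(W(-.205,0.0,.022),ori(56),[(W(-.205,0.0,.002),ori(56))],step=.002)
E
```

```text
{"turn": [[0.0001, -0.0018, -0.0001], [0.0001, -0.0018, -0.0], [0.0, -0.0018, -0.0001]] ,"dp": [[-0.07, 0.0, 0.18], [-0.07, 0.01, 0.18], [-0.07, 0.0, 0.18]] }
3 end [ 0.5317 -0.1623  0.1019] [0.6565, 0.5904, 0.3492, -0.3138]
{"turn": [[0.0, 0.0, 0.0], [0.0, 0.0, 0.0], [0.0, 0.0, 0.0], [0.0, 0.0, 0.0], [0.0, 0.0, 0.0], [0.0, 0.0, 0.0], [0.0, 0.0, 0.0], [0.0, 0.0, 0.0], [0.0, 0.0, 0.0], [0.0, 0.0, 0.0]] ,"dp": [[-0.06, 0.0, 0.04], [-0.06, 0.0, 0.04], [-0.06, 0.0, 0.04], [-0.06, 0.0, 0.04], [-0.06, 0.0, 0.04], [-0.06, 0.0, 0.04], [-0.06, 0.0, 0.04], [-0.06, 0.0, 0.04], [-0.06, 0.0, 0.04], [-0.06, 0.0, 0.04]] }
{"turn": [[0.0, 0.0, 0.0]] ,"dp": [[-0.06, 0.0, 0.05]] }
11 end [ 0.5318 -0.1622  0.082 ] [0.6566, 0.5903, 0.3491, -0.3139]
```

>>> move_arm:
  turn:
    - [0.0001,-0.0018,-0.0001]
    - [0.0001,-0.0018,0]
    - [0,-0.0018,-0.0001]
    - [0,0,0]
    - [0,0,0]
    - [0,0,0]
  dp:
    - [-0.07,0,0.18]
    - [-0.07,0.01,0.18]
    - [-0.07,0,0.18]
    - [-0.13,0,0.09]
    - [-0.13,0,0.09]
    - [0,0,0]
  jaw: [0.5,0.5,0.5,0.5,0.5,0.5]

```text
clock: 6.37
tool_pos: [0.53, -0.1612, 0.0907]
eef_rot: [0.657, 0.589, 0.349, -0.316]
contact_force: [-0.6, -0.7, 0.6]
opening: 0.25
```

>>> move_arm:
  turn:
    - [0,0,0]
    - [0,0,0]
  dp:
    - [-0.07,0,0.04]
    - [0,0,0]
  jaw: [0.5,0.5]

```text
clock: 6.53
tool_pos: [0.5302, -0.1617, 0.0891]
eef_rot: [0.657, 0.589, 0.349, -0.316]
contact_force: [-0.3, 0.4, -0.3]
opening: 0.253
```

```bash
python3 look.py 3 scene,top; python3 -c "
from plan import *
crop(load('scene3'),220,200,150,150,4,'pics/s3c.png');crop(load('top3'),290,170,160,120,4.5,'pics/t3c.png')
from plant import r
print(loc(r.get_state()['tool_pos']))"
```

```text
{'clock': 6.5333, 'tool_pos': [0.5302, -0.1617, 0.0891], 'eef_rot': [0.657, 0.5886, 0.3492, -0.3161], 'contact_force': [-0.2709, 0.3928, -0.2836], 'opening': 0.2534, 'q': [0.6509, 1.1295, 0.0305, 1.5217, -0.8424, 1.302, 1.1532]}
[-0.2045 -0.0015  0.0094]
```

View pics/s3c.png

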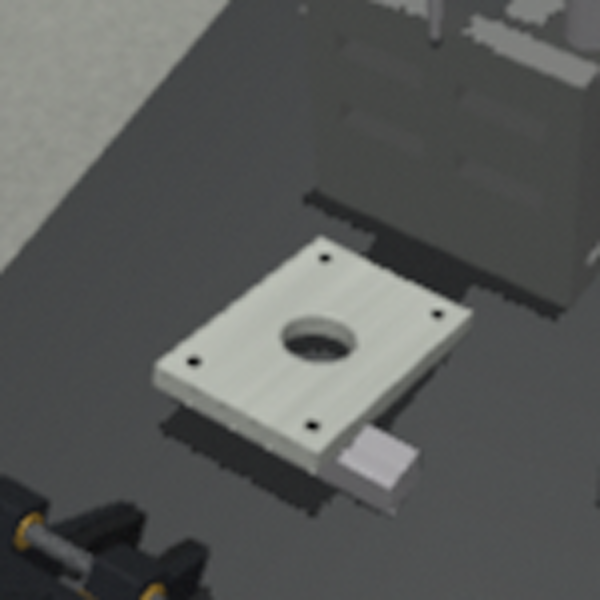

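View pics/t3c.png

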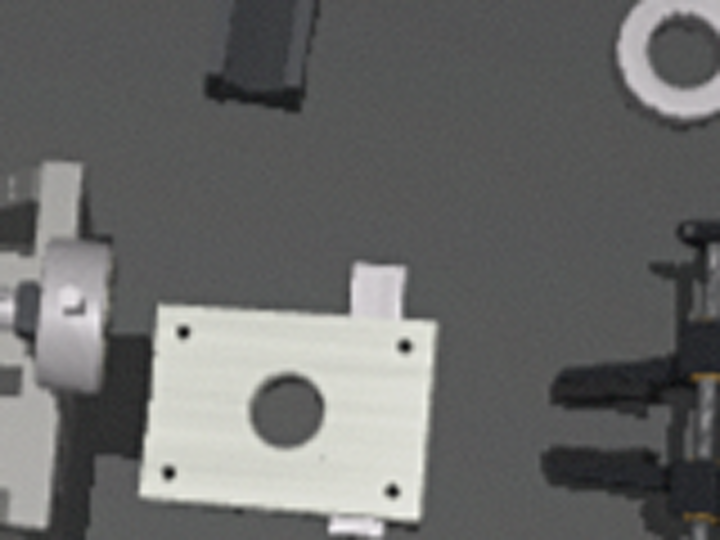

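>>> move_arm:
  turn:
    - [0,0,0]
    - [0,0,0]
  dp:
    - [-0.07,0,0.04]
    - [0,0,0]
  jaw: [0.5,0.5]

```text
clock: 6.8
tool_pos: [0.5303, -0.1618, 0.0873]
eef_rot: [0.657, 0.589, 0.349, -0.316]
contact_force: [0.0, -0.8, 0.6]
opening: 0.248
```

>>> move_arm:
  turn:
    - [0,0,0]
    - [0,0,0]
  dp:
    - [-0.05,0,0.03]
    - [0,0,0]
  jaw: [0.5,0.5]

```text
clock: 6.97
tool_pos: [0.5303, -0.1617, 0.086]
eef_rot: [0.657, 0.589, 0.349, -0.316]
contact_force: [0.0, 0.5, -0.8]
opening: 0.251
```

>>> move_arm:
  turn:
    - [0,0,0]
    - [0,0,0]
  dp:
    - [-0.05,0,0.03]
    - [0,0,0]
  jaw: [0.5,0.5]

```text
clock: 7.13
tool_pos: [0.5303, -0.1617, 0.0845]
eef_rot: [0.657, 0.589, 0.349, -0.316]
contact_force: [0.6, -0.4, 0.2]
opening: 0.251
```

>>> move_arm:
  turn:
    - [0,0,0]
    - [0,0,0]
  dp:
    - [-0.05,0,0.03]
    - [0,0,0]
  jaw: [0.5,0.5]

```text
clock: 7.3
tool_pos: [0.5303, -0.1618, 0.083]
eef_rot: [0.657, 0.589, 0.349, -0.316]
contact_force: [0.2, -0.6, -0.6]
opening: 0.252
```

>>> move_arm:
  turn:
    - [0,0,0]
    - [0,0,0]
  dp:
    - [-0.04,0,0.02]
    - [0,0,0]
  jaw: [0.5,0.5]

```text
clock: 7.47
tool_pos: [0.5303, -0.162, 0.082]
eef_rot: [0.657, 0.589, 0.349, -0.316]
contact_force: [-0.5, -0.8, 0.3]
opening: 0.248
```

>>> move_arm:
  turn:
    - [0,0,0]
    - [0,0,0]
  dp:
    - [-0.04,0,0.02]
    - [0,0,0]
  jaw: [0.5,0.5]

```text
clock: 7.63
tool_pos: [0.5303, -0.1621, 0.0809]
eef_rot: [0.657, 0.589, 0.349, -0.316]
contact_force: [-0.4, -0.0, -0.6]
opening: 0.251
```

>>> move_arm:
  turn:
    - [0,0,0]
    - [0,0,0]
    - [0,0,0]
    - [0,0,0]
    - [0,0,0]
  dp:
    - [0.25,0,0.37]
    - [0.25,0,0.37]
    - [0.25,0,0.37]
    - [0.25,0,0.37]
    - [0,0,0]
  jaw: [0.5,0.5,0.5,0.5,0.5]

```text
clock: 8.05
tool_pos: [0.5353, -0.1133, 0.0824]
eef_rot: [0.655, 0.589, 0.35, -0.318]
contact_force: [0.1, 0.5, 0.5]
opening: 0.251
```

```bash
python3 look.py 4; python3 -c "
from plan import *
crop(load('scene4'),220,200,150,150,4,'pics/s4c.png')
from plant import r
print(loc(r.get_state()['tool_pos']))"
```

```text
{'clock': 8.05, 'tool_pos': [0.5353, -0.1133, 0.0824], 'eef_rot': [0.6549, 0.5895, 0.35, -0.3179], 'contact_force': [0.0747, 0.5457, 0.4725], 'opening': 0.2509, 'q': [0.6047, 1.1207, -0.0033, 1.6065, -0.8893, 1.2171, 1.1791]}
[-0.1604 -0.0014  0.0012]
```

View pics/s4c.png

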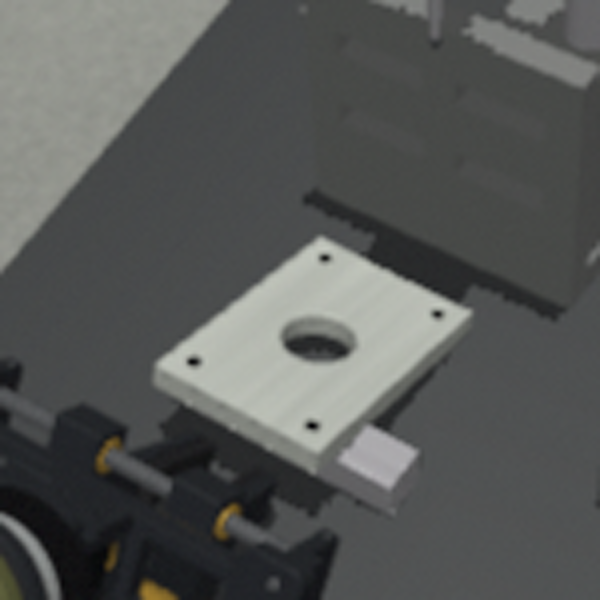

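View pics/wrist4.png

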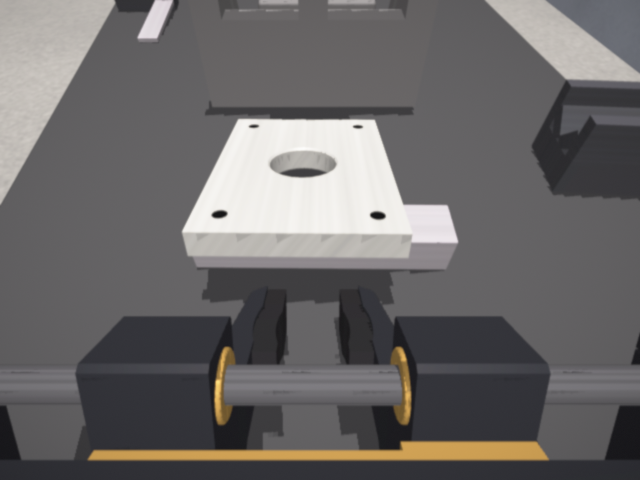

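>>> move_arm:
  turn:
    - [0,0,0]
    - [0,0,0]
    - [0,0,0]
    - [0,0,0]
  dp:
    - [0.13,0,0.2]
    - [0.13,0,0.2]
    - [0.13,0,0.2]
    - [0,0,0]
  jaw: [0.5,0.5,0.5,0.5]

```text
clock: 8.53
tool_pos: [0.537, -0.098, 0.0815]
eef_rot: [0.656, 0.589, 0.35, -0.317]
contact_force: [0.8, 0.3, 1.0]
opening: 0.251
```

>>> move_arm:
  turn:
    - [0,0,0]
    - [0,0,0]
  dp:
    - [0.08,0,0.13]
    - [0,0,0]
  jaw: [0.5,0.5]

```text
clock: 8.7
tool_pos: [0.5374, -0.0954, 0.081]
eef_rot: [0.657, 0.589, 0.349, -0.316]
contact_force: [-0.4, -0.4, -0.5]
opening: 0.252
```

```bash
python3 look.py 5; python3 -c "
from plan import *
crop(load('scene5'),220,200,150,150,4,'pics/s5c.png')
from plant import r
print(loc(r.get_state()['tool_pos']))"
```

```text
{'clock': 8.7, 'tool_pos': [0.5374, -0.0954, 0.081], 'eef_rot': [0.6566, 0.5889, 0.3494, -0.3163], 'contact_force': [-0.4175, -0.4299, -0.5155], 'opening': 0.2521, 'q': [0.5885, 1.1135, -0.0202, 1.6407, -0.9093, 1.1777, 1.1851]}
[-0.1388 -0.0014  0.0008]
```

View pics/s5c.png

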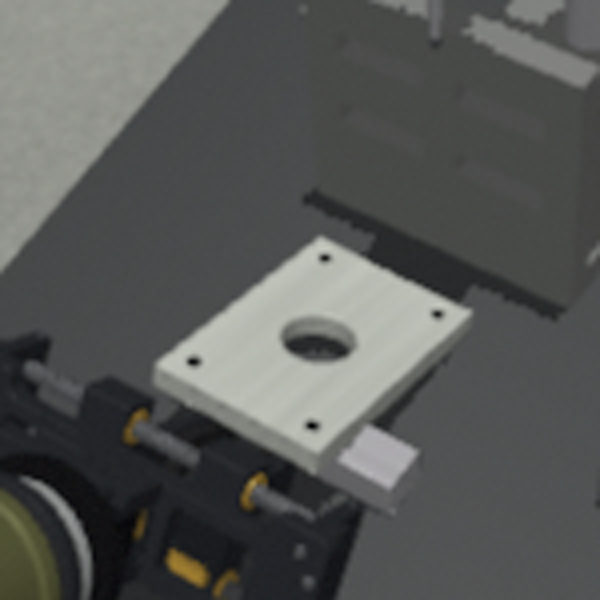

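View pics/wrist5.png

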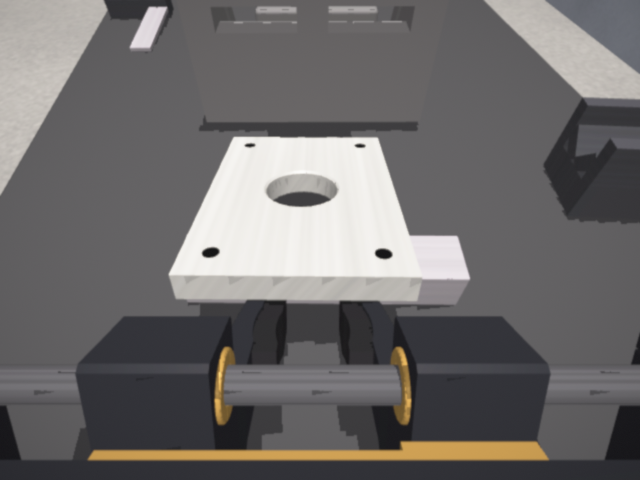

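>>> move_arm:
  turn:
    - [0,0,0]
    - [0,0,0]
    - [0,0,0]
  dp:
    - [0.08,0,0.13]
    - [0.08,0,0.13]
    - [0,0,0]
  jaw: [0.5,0.5,0.5]

```text
clock: 9.1
tool_pos: [0.5383, -0.0887, 0.0801]
eef_rot: [0.657, 0.589, 0.349, -0.315]
contact_force: [1.1, -2.0, -1.7]
opening: 0.251
```

>>> move_arm:
  turn:
    - [0,0,0]
    - [0,0,0]
    - [0,0,0]
  dp:
    - [0.08,0,0.13]
    - [0.08,0,0.13]
    - [0,0,0]
  jaw: [0.5,0.5,0.5]

```text
clock: 9.35
tool_pos: [0.5392, -0.0807, 0.0802]
eef_rot: [0.657, 0.589, 0.349, -0.316]
contact_force: [0.0, -2.5, -1.3]
opening: 0.248
```

```bash
python3 look.py 6; python3 -c "
from plan import *
crop(load('scene6'),220,200,150,150,4,'pics/s6c.png')
from plant import r
print(loc(r.get_state()['tool_pos']))"
```

```text
{'clock': 9.35, 'tool_pos': [0.5392, -0.0807, 0.0802], 'eef_rot': [0.6569, 0.5889, 0.3493, -0.3158], 'contact_force': [0.027, -2.5359, -1.326], 'opening': 0.2478, 'q': [0.5771, 1.109, -0.0379, 1.6649, -0.9229, 1.1471, 1.188]}
[-1.231e-01 -1.400e-03  1.000e-04]
```

View pics/s6c.png

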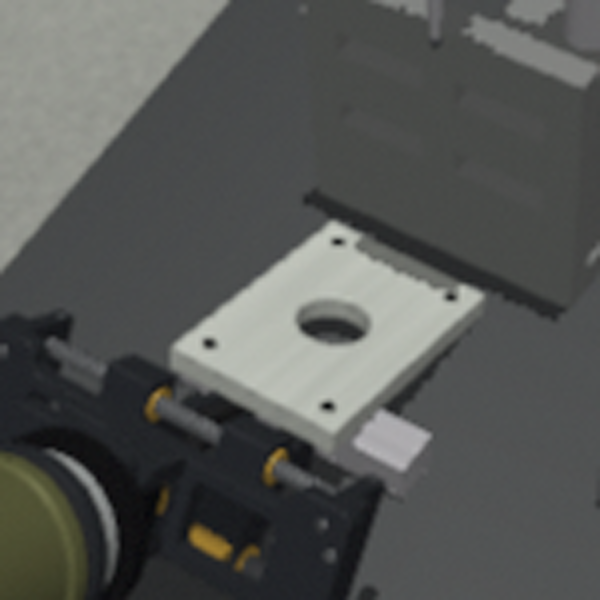

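View pics/wrist6.png

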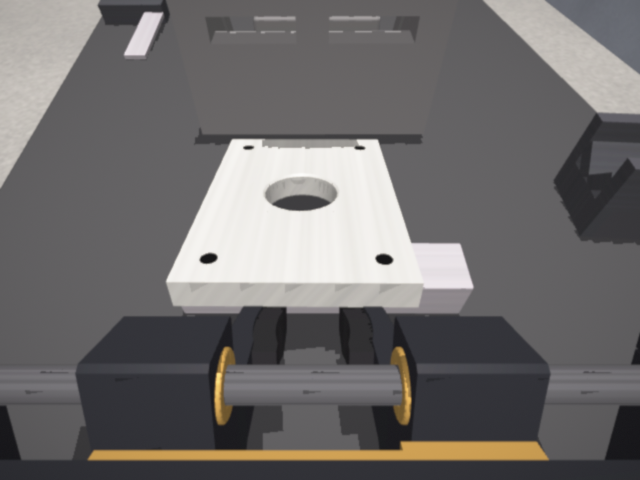

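>>> move_arm:
  turn:
    - [0,0,0]
    - [0,0,0]
    - [0,0,0]
    - [0,0,0]
    - [0,0,0]
    - [0,0,0]
  dp:
    - [0.1,0,0.13]
    - [0.1,0,0.13]
    - [0.09,0,0.13]
    - [0.09,0,0.13]
    - [0.09,0,0.13]
    - [0,0,0]
  jaw: [0.5,0.5,0.5,0.5,0.5,0.5]

```text
clock: 10.0
tool_pos: [0.5411, -0.0595, 0.0814]
eef_rot: [0.656, 0.589, 0.35, -0.317]
contact_force: [-0.5, -1.2, -2.7]
opening: 0.252
```

```bash
python3 look.py 7; python3 -c "
from plan import *
crop(load('scene7'),220,200,150,150,4,'pics/s7c.png');crop(load('top7'),290,170,160,120,4.5,'pics/t7c.png')
from plant import r
print(loc(r.get_state()['tool_pos']))"
```

```text
{'clock': 10.0, 'tool_pos': [0.5411, -0.0595, 0.0814], 'eef_rot': [0.6561, 0.589, 0.3496, -0.3168], 'contact_force': [-0.4992, -1.2305, -2.6796], 'opening': 0.2517, 'q': [0.5634, 1.1016, -0.0678, 1.6966, -0.9385, 1.1069, 1.1875]}
[-0.1025 -0.0016  0.0011]
```

View pics/t7c.png

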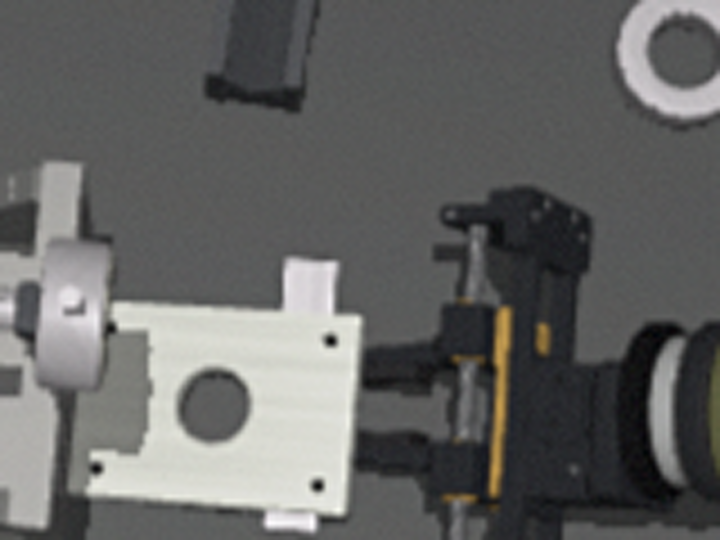

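View pics/wrist7.png

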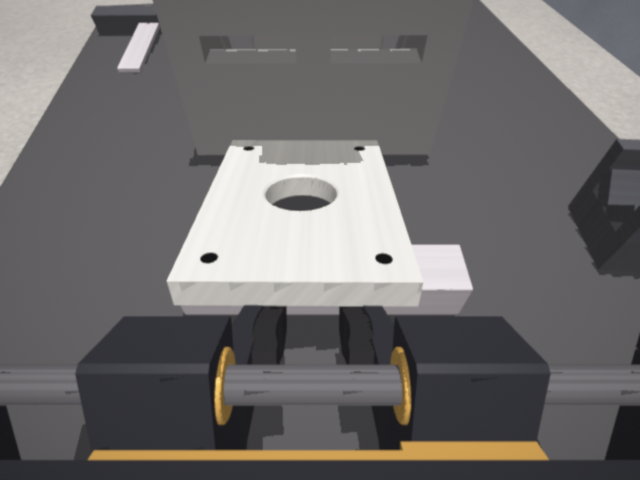

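```bash
python3 - <<'E'
from plan import *
t=load("top7");w=load("wrist7");w1=load("wrist1")
T=lambda x,y:(290+(x+.5)/4.5-.5,170+(y+.5)/4.5-.5)
for p in [(361,318),(347,518)]: print("head",loc(onz(t,*T(*p),.1242)))
for p in [(70,492)]: print("footcorner",loc(onz(t,*T(*p),.0916)))
for p in [(282,257),(340,260)]: print("par",loc(onz(t,*T(*p),.102)))
for p,z in [((232,141),.0916),((378,141),.0916),((195,154),.08),((430,155),.08)]: print("w",loc(onz(w,*p,z)))
E
```

```text
head [-0.1293  0.0376  0.0442]
head [-0.1299 -0.0529  0.0442]
footcorner [-0.0042 -0.0501  0.0116]
par [-0.0922  0.0663  0.022 ]
par [-0.1191  0.0673  0.022 ]
w [-0.003  -0.053   0.0116]
w [-0.0032  0.0378  0.0116]
w [-0.001  -0.0792  0.    ]
w [-0.0023  0.0729  0.    ]
```

>>> move_arm:
  turn:
    - [0,0,0]
    - [0,0,0]
    - [0,0,0]
  dp:
    - [0.05,0,0.08]
    - [0.05,0,0.07]
    - [0,0,0]
  jaw: [0.5,0.5,0.5]

```text
clock: 10.4
tool_pos: [0.5418, -0.0575, 0.0809]
eef_rot: [0.657, 0.589, 0.349, -0.315]
contact_force: [-0.6, -4.6, 0.1]
opening: 0.254
```

```bash
python3 look.py 8; python3 -c "
from plan import *
crop(load('scene8'),220,200,150,150,4,'pics/s8c.png');crop(load('top8'),290,170,160,120,4.5,'pics/t8c.png')
from plant import r
print(loc(r.get_state()['tool_pos']))"
```

```text
{'clock': 10.4, 'tool_pos': [0.5418, -0.0575, 0.0809], 'eef_rot': [0.6573, 0.5888, 0.3491, -0.3152], 'contact_force': [-0.5865, -4.5566, 0.1177], 'opening': 0.254, 'q': [0.5624, 1.1, -0.0726, 1.7016, -0.9412, 1.097, 1.187]}
[-0.0996 -0.0012  0.0009]
```

View pics/s8c.png

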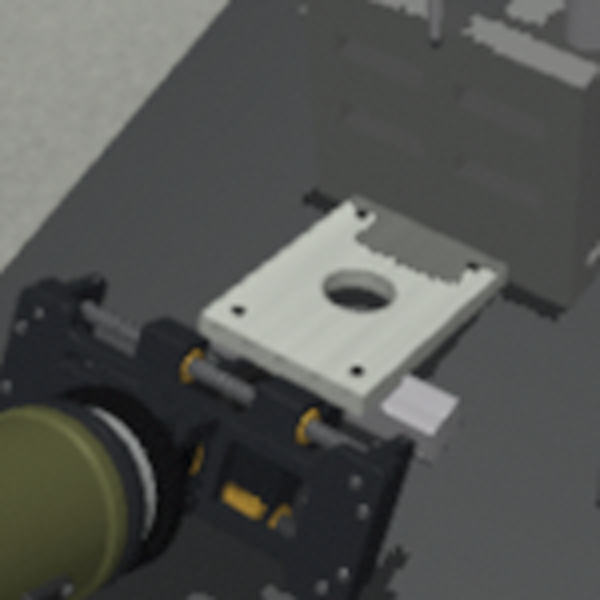

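View pics/wrist8.png

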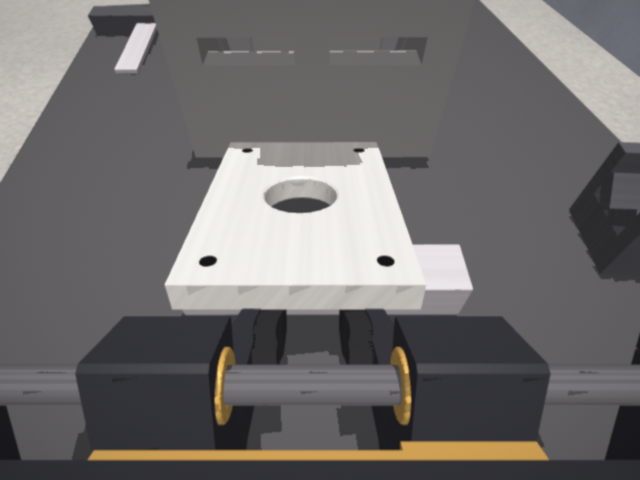

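```bash
python3 - <<'E'
from plan import *
t=load("top3");s=load("scene3")
T=lambda x,y:(290+(x+.5)/4.5-.5,170+(y+.5)/4.5-.5)
S=lambda x,y:(220+(x+.5)/4-.5,200+(y+.5)/4-.5)
for p in [(551,380),(540,460)]:
    for z in (.09,.10): print(p,z,loc(onz(t,*T(*p),z)))
for p in [(207,552),(140,512)]:
    for z in (.09,.10,.11): print("s",p,z,loc(onz(s,*S(*p),z)))
print(tri([(t,*T(551,375)),(s,*S(207,552))]),loc(tri([(t,*T(551,375)),(s,*S(207,552))])),loc(tri([(t,*T(540,455)),(s,*S(140,512))])))
E
```

```text
(551, 380) 0.09 [-0.2217  0.0217  0.01  ]
(551, 380) 0.1 [-0.2201  0.0203  0.02  ]
(540, 460) 0.09 [-0.219  -0.0159  0.01  ]
(540, 460) 0.1 [-0.2175 -0.0169  0.02  ]
s (207, 552) 0.09 [-0.2107  0.011   0.01  ]
s (207, 552) 0.1 [-0.2154  0.0157  0.02  ]
s (207, 552) 0.11 [-0.2202  0.0204  0.03  ]
s (140, 512) 0.09 [-0.2097 -0.0266  0.01  ]
s (140, 512) 0.1 [-0.2145 -0.0214  0.02  ]
s (140, 512) 0.11 [-0.2193 -0.0163  0.03  ]
[ 0.5508495  -0.17867486  0.10929692] [-0.2192  0.0207  0.0293] [-0.2172 -0.0164  0.0277]
```

```bash
cat > arc.py <<'E'
from plan import *
PX,PZ=.0082,-.0218
def tcp(Pn,Ph,lean,lat=-.0014):
    a=np.radians(lean); return W(Pn-(PZ*np.sin(a)+PX*np.cos(a)),lat,Ph-(-PZ*np.cos(a)+PX*np.sin(a))),ori(lean)
def Pof(pos,quat):
    return loc(np.array(pos)+R.from_quat(quat).apply([PX,0,PZ]))
def arcpt(phi,lean,f):
    c=-.004-.008*np.sin(np.radians(phi)); rr=.111-.005*f
    return tcp(c-rr*np.cos(np.radians(phi)),rr*np.sin(np.radians(phi)),lean)
E
python3 - <<'E'
from arc import *
from plant import r
st=r.get_state(); print(Pof(st["tool_pos"],st["eef_rot"]), "tool z",R.from_quat(st["eef_rot"]).as_matrix()[:,2], ori(56).as_matrix()[:,2])
wps=[]
for ph in np.linspace(10.4,90,31)[1:]:
    f=(ph-10.4)/79.6; wps.append(arcpt(ph,56-6*f,f))
plan(st["tool_pos"],st["eef_rot"],wps,step=.02)
E
```

```text
[-0.1132 -0.0011  0.0198] tool z [ 0.08768897  0.82570824 -0.55724011] [ 0.08787502  0.8243672  -0.5591929 ]
{"turn": [[-0.0001, -0.0009, -0.0006], [0.0, -0.0006, 0.0], [0.0, -0.0005, 0.0], [0.0, -0.0006, 0.0], [0.0, -0.0006, 0.0], [0.0, -0.0005, 0.0], [0.0, -0.0006, 0.0], [0.0, -0.0005, 0.0], [0.0, -0.0006, 0.0], [0.0, -0.0005, 0.0]] ,"dp": [[0.15, -0.01, -0.14], [0.19, 0.0, -0.08], [0.18, 0.0, -0.06], [0.19, 0.0, -0.06], [0.19, 0.0, -0.05], [0.19, 0.0, -0.04], [0.2, 0.0, -0.03], [0.19, 0.0, -0.03], [0.19, 0.0, -0.01], [0.19, 0.0, -0.01]] }
{"turn": [[0.0, -0.0006, 0.0], [0.0, -0.0005, 0.0], [0.0, -0.0006, 0.0], [0.0, -0.0006, 0.0], [0.0, -0.0005, 0.0], [0.0, -0.0006, 0.0], [0.0, -0.0005, 0.0], [0.0, -0.0006, 0.0], [0.0, -0.0005, -0.0], [0.0, -0.0006, -0.0]] ,"dp": [[0.2, 0.0, 0.01], [0.19, 0.0, 0.01], [0.19, 0.0, 0.02], [0.19, 0.0, 0.03], [0.18, 0.0, 0.04], [0.19, 0.0, 0.05], [0.18, 0.0, 0.06], [0.18, 0.0, 0.06], [0.17, 0.0, 0.08], [0.17, 0.0, 0.08]] }
{"turn": [[0.0, -0.0005, -0.0], [0.0, -0.0006, -0.0], [0.0, -0.0006, -0.0], [0.0, -0.0005, -0.0], [0.0, -0.0006, -0.0], [0.0, -0.0005, -0.0], [0.0, -0.0006, -0.0], [0.0, -0.0005, -0.0], [0.0, -0.0006, -0.0], [0.0, -0.0005, -0.0]] ,"dp": [[0.17, 0.0, 0.09], [0.17, 0.0, 0.1], [0.15, 0.0, 0.1], [0.16, -0.0, 0.11], [0.15, -0.0, 0.12], [0.14, -0.0, 0.13], [0.14, -0.0, 0.13], [0.14, -0.0, 0.14], [0.12, -0.0, 0.15], [0.12, -0.0, 0.15]] }
30 end [0.5521 0.0411 0.1656] [0.674, 0.6059, 0.3144, -0.2825]
```

>>> move_arm:
  turn:
    - [0,0,0]
    - [0,-0.0006,0]
    - [0,-0.0006,0]
    - [0,-0.0005,0]
    - [0,-0.0006,0]
    - [0,-0.0006,0]
    - [0,0,0]
  dp:
    - [-0.05,0,-0.08]
    - [0.16,0,-0.12]
    - [0.19,0,-0.08]
    - [0.18,0,-0.06]
    - [0.19,0,-0.06]
    - [0.19,0,-0.05]
    - [0,0,0]
  jaw: [0.5,0.5,0.5,0.5,0.5,0.5,0.5]

```text
clock: 11.13
tool_pos: [0.5424, -0.0528, 0.1066]
eef_rot: [0.659, 0.592, 0.344, -0.31]
contact_force: [0.5, -0.8, -0.5]
opening: 0.253
```

```bash
python3 look.py 9; python3 -c "
from arc import *
crop(load('scene9'),220,170,150,150,4,'pics/s9c.png')
from plant import r
s=r.get_state();print(Pof(s['tool_pos'],s['eef_rot']))"
```

```text
{'clock': 11.1333, 'tool_pos': [0.5424, -0.0528, 0.1066], 'eef_rot': [0.6592, 0.5923, 0.3437, -0.3105], 'contact_force': [0.5166, -0.7706, -0.5414], 'opening': 0.2531, 'q': [0.5469, 1.0469, -0.0665, 1.7206, -0.9368, 1.1029, 1.1563]}
[-0.1091 -0.0012  0.0443]
```

View pics/s9c.png

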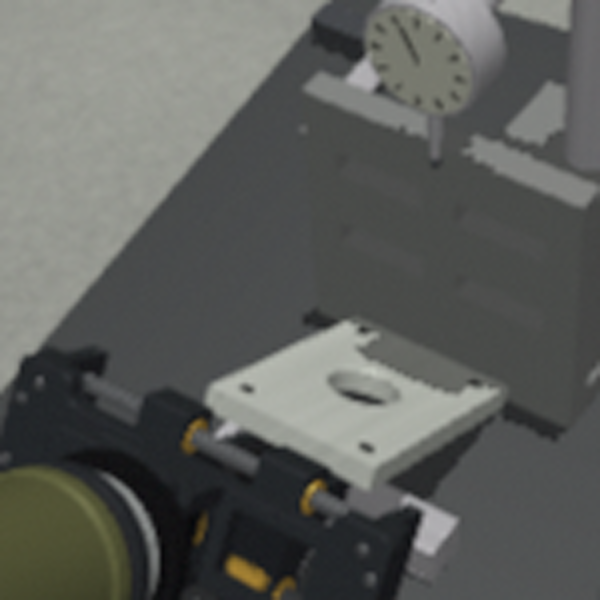

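View pics/wrist9.png

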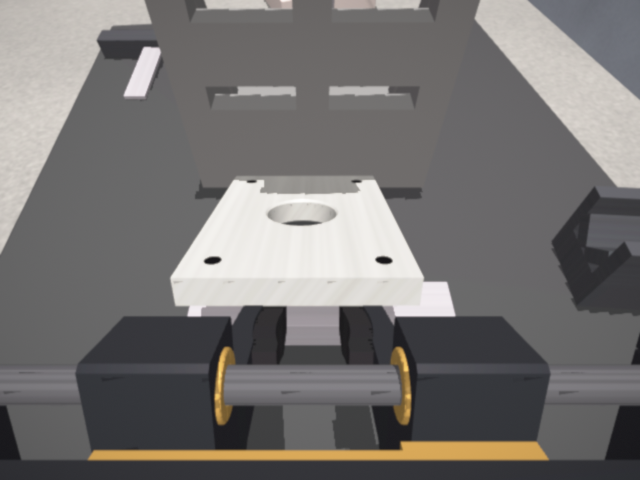

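>>> move_arm:
  turn:
    - [0,-0.0005,0]
    - [0,-0.0006,0]
    - [0,-0.0005,0]
    - [0,-0.0006,0]
    - [0,-0.0005,0]
    - [0,-0.0006,0]
    - [0,-0.0005,0]
    - [0,0,0]
  dp:
    - [0.19,0,-0.04]
    - [0.2,0,-0.03]
    - [0.19,0,-0.03]
    - [0.19,0,-0.01]
    - [0.19,0,-0.01]
    - [0.2,0,0.01]
    - [0.19,0,0.01]
    - [0,0,0]
  jaw: [0.5,0.5,0.5,0.5,0.5,0.5,0.5,0.5]

```text
clock: 11.95
tool_pos: [0.5444, -0.0354, 0.1353]
eef_rot: [0.663, 0.596, 0.336, -0.303]
contact_force: [-0.5, -1.6, -0.8]
opening: 0.248
```

```bash
python3 look.py 10; python3 -c "
from arc import *
crop(load('scene10'),220,170,150,150,4,'pics/s10c.png')
from plant import r
s=r.get_state();print(Pof(s['tool_pos'],s['eef_rot']))"
```

```text
{'clock': 11.95, 'tool_pos': [0.5444, -0.0354, 0.1353], 'eef_rot': [0.6634, 0.5959, 0.3358, -0.3034], 'contact_force': [-0.4768, -1.5965, -0.7769], 'opening': 0.248, 'q': [0.5161, 0.981, -0.0718, 1.7561, -0.9426, 1.085, 1.1143]}
[-0.0913 -0.001   0.0734]
```

View pics/s10c.png

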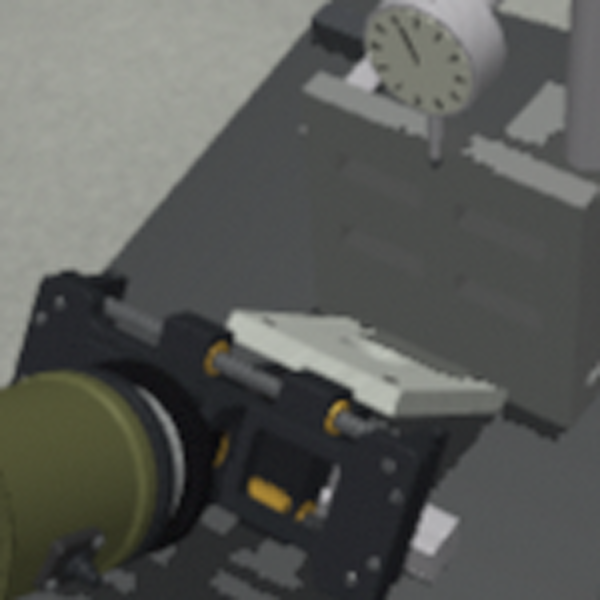

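View pics/wrist10.png

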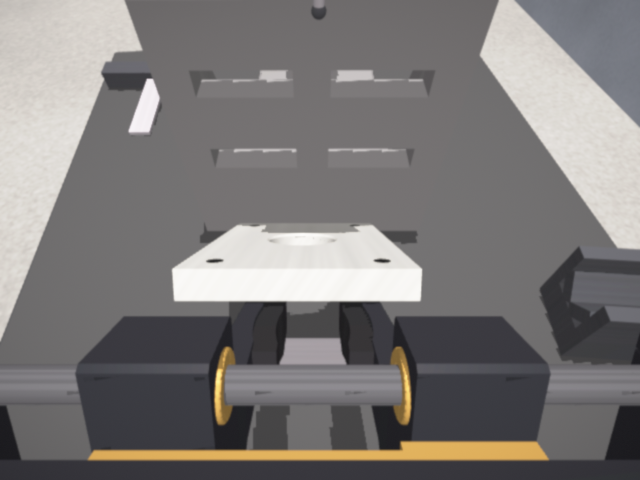

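>>> move_arm:
  turn:
    - [0,-0.0006,0]
    - [0,-0.0006,0]
    - [0,-0.0005,0]
    - [0,-0.0006,0]
    - [0,-0.0005,0]
    - [0,-0.0006,0]
    - [0,-0.0005,0]
    - [0,-0.0006,0]
    - [0,0,0]
  dp:
    - [0.19,0,0.02]
    - [0.19,0,0.03]
    - [0.18,0,0.04]
    - [0.19,0,0.05]
    - [0.18,0,0.06]
    - [0.18,0,0.06]
    - [0.17,0,0.08]
    - [0.17,0,0.08]
    - [0,0,0]
  jaw: [0.5,0.5,0.5,0.5,0.5,0.5,0.5,0.5,0.5]

```text
clock: 12.85
tool_pos: [0.5474, -0.0047, 0.1576]
eef_rot: [0.668, 0.6, 0.326, -0.296]
contact_force: [0.1, 0.2, -0.7]
opening: 0.252
```

```bash
python3 look.py 11; python3 -c "
from arc import *
crop(load('scene11'),220,170,150,150,4,'pics/s11c.png')
from plant import r
s=r.get_state();P=Pof(s['tool_pos'],s['eef_rot']);print(P,np.degrees(np.arctan2(P[2],-.011-P[0])))
wps=[]
for ph in np.linspace(63,90,12)[1:]:
    f=(ph-10.4)/79.6; wps.append(arcpt(ph,56-6*f,f))
plan(s['tool_pos'],s['eef_rot'],wps,step=.02)"
```

```text
{'clock': 12.85, 'tool_pos': [0.5474, -0.0047, 0.1576], 'eef_rot': [0.6678, 0.6002, 0.3264, -0.2955], 'contact_force': [0.1464, 0.2353, -0.6835], 'opening': 0.2524, 'q': [0.475, 0.9206, -0.1005, 1.7999, -0.955, 1.0337, 1.0649]}
[-0.0606 -0.001   0.0964] 62.77314581986668
{"turn": [[-0.0003, -0.0009, -0.0006], [0.0, -0.0005, 0.0], [0.0, -0.0005, 0.0], [0.0, -0.0005, 0.0], [0.0, -0.0005, 0.0], [0.0, -0.0005, 0.0], [0.0, -0.0005, 0.0], [0.0, -0.0006, 0.0], [0.0, -0.0005, 0.0], [0.0, -0.0005, 0.0]] ,"dp": [[0.15, -0.01, 0.11], [0.16, -0.0, 0.09], [0.15, -0.0, 0.09], [0.14, -0.0, 0.1], [0.14, -0.0, 0.11], [0.14, -0.0, 0.11], [0.13, -0.0, 0.12], [0.13, -0.0, 0.13], [0.12, -0.0, 0.13], [0.12, -0.0, 0.13]] }
{"turn": [[0.0, -0.0005, 0.0]] ,"dp": [[0.11, -0.0, 0.14]] }
11 end [0.5521 0.0411 0.1658] [0.6739, 0.606, 0.3144, -0.2824]
```

View pics/s11c.png

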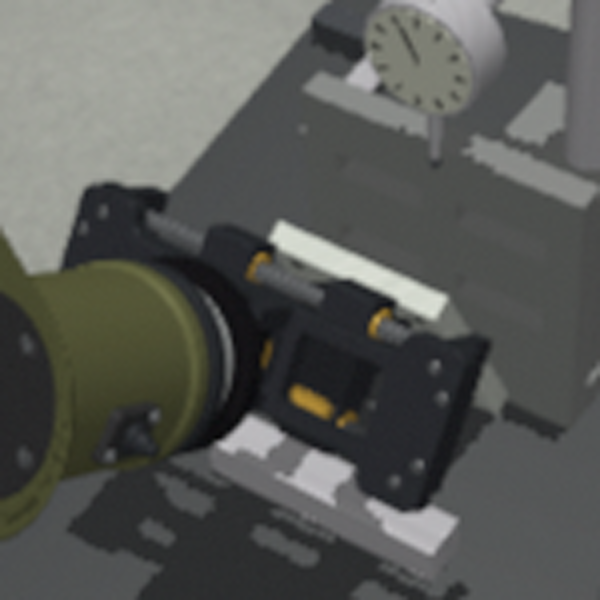

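View pics/wrist11.png

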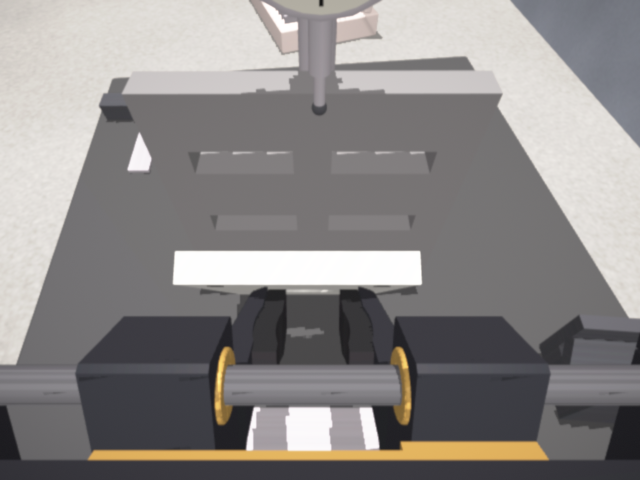

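>>> move_arm:
  turn:
    - [0,-0.0006,0]
    - [0,-0.0005,0]
    - [0,-0.0005,0]
    - [0,-0.0005,0]
    - [0,-0.0005,0]
    - [0,-0.0005,0]
    - [0,0,0]
  dp:
    - [0.16,0,0.1]
    - [0.16,0,0.09]
    - [0.15,0,0.09]
    - [0.14,0,0.1]
    - [0.14,0,0.11]
    - [0.14,0,0.11]
    - [0,0,0]
  jaw: [0.5,0.5,0.5,0.5,0.5,0.5,0.5]

```text
clock: 13.58
tool_pos: [0.55, 0.0208, 0.1656]
eef_rot: [0.671, 0.603, 0.32, -0.29]
contact_force: [-0.4, 1.4, 0.2]
opening: 0.251
```

```bash
python3 look.py 12; python3 -c "
from arc import *
crop(load('scene12'),220,170,150,150,4,'pics/s12c.png')
from plant import r
s=r.get_state();P=Pof(s['tool_pos'],s['eef_rot']);print(P,np.degrees(np.arctan2(P[2],-.011-P[0])))"
```

```text
{'clock': 13.5833, 'tool_pos': [0.55, 0.0208, 0.1656], 'eef_rot': [0.6709, 0.603, 0.3198, -0.2898], 'contact_force': [-0.35, 1.3733, 0.2393], 'opening': 0.2515, 'q': [0.4484, 0.8914, -0.1382, 1.8294, -0.9645, 0.977, 1.0296]}
[-0.0346 -0.001   0.1048] 77.30920950084516
```

View pics/s12c.png

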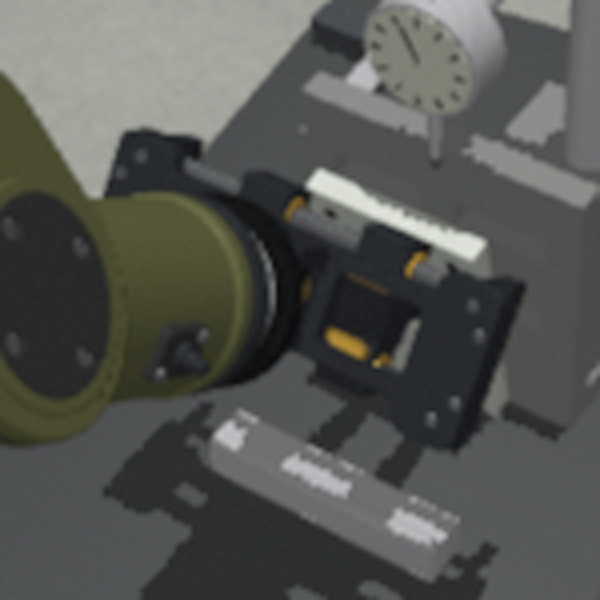

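View pics/wrist12.png

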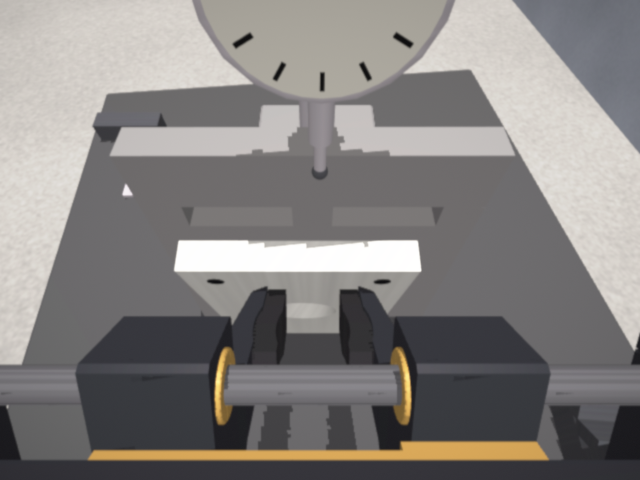

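>>> move_arm:
  turn:
    - [0,-0.0005,0]
    - [0,-0.0005,0]
    - [0,-0.0005,0]
    - [0,-0.0005,0]
    - [0,0,0]
  dp:
    - [0.11,0,0.11]
    - [0.11,0,0.12]
    - [0.1,0,0.12]
    - [0.1,0,0.12]
    - [0,0,0]
  jaw: [0.5,0.5,0.5,0.5,0.5]

```text
clock: 14.15
tool_pos: [0.5516, 0.0363, 0.166]
eef_rot: [0.673, 0.605, 0.315, -0.286]
contact_force: [0.4, -0.2, 0.5]
opening: 0.249
```

```bash
python3 look.py 13; python3 -c "
from arc import *
from plant import r
s=r.get_state();P=Pof(s['tool_pos'],s['eef_rot']);print(P,np.degrees(np.arctan2(P[2],-.012-P[0])))"
```

```text
{'clock': 14.15, 'tool_pos': [0.5516, 0.0363, 0.166], 'eef_rot': [0.6731, 0.6047, 0.3155, -0.2861], 'contact_force': [0.3712, -0.2219, 0.466], 'opening': 0.2485, 'q': [0.4346, 0.8817, -0.1673, 1.8458, -0.9694, 0.9341, 1.0099]}
[-0.0186 -0.0009  0.1057] 86.4270403322383
```

View pics/wrist13.png

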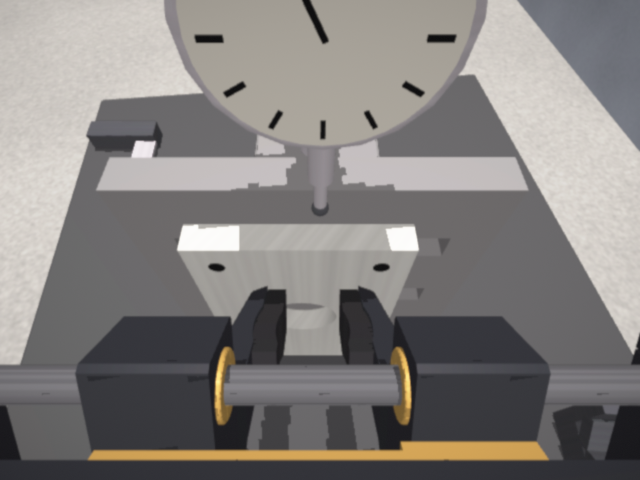

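>>> move_arm:
  turn:
    - [0,0,0]
    - [0,0,0]
    - [0,0,0]
    - [0,0,0]
  dp:
    - [0.06,0,0.08]
    - [0.05,0,0.07]
    - [0.05,0,0.07]
    - [0,0,0]
  jaw: [0.5,0.5,0.5,0.5]

```text
clock: 14.63
tool_pos: [0.5526, 0.0401, 0.1648]
eef_rot: [0.675, 0.604, 0.315, -0.285]
contact_force: [-1.0, -4.6, 0.7]
opening: 0.255
```

>>> move_arm:
  turn:
    - [0,0,0]
    - [0,0,0]
  dp:
    - [0.05,0,0.06]
    - [0,0,0]
  jaw: [0.5,0.5]

```text
clock: 14.8
tool_pos: [0.5527, 0.0404, 0.1647]
eef_rot: [0.675, 0.604, 0.315, -0.284]
contact_force: [-2.8, -8.1, 5.2]
opening: 0.255
```

```bash
python3 look.py 14; python3 -c "
from arc import *
from plant import r
crop(load('scene14'),220,170,150,150,4,'pics/s14c.png')
s=r.get_state();P=Pof(s['tool_pos'],s['eef_rot']);print(P,np.degrees(np.arctan2(P[2],-.012-P[0])))"
```

```text
{'clock': 14.8, 'tool_pos': [0.5527, 0.0404, 0.1647], 'eef_rot': [0.6752, 0.6039, 0.3146, -0.2837], 'contact_force': [-2.7966, -8.0667, 5.187], 'opening': 0.2553, 'q': [0.4361, 0.8808, -0.1846, 1.8523, -0.9703, 0.9116, 1.0019]}
[-0.0127 -0.0007  0.1049] 89.61766968195214
```

View pics/s14c.png

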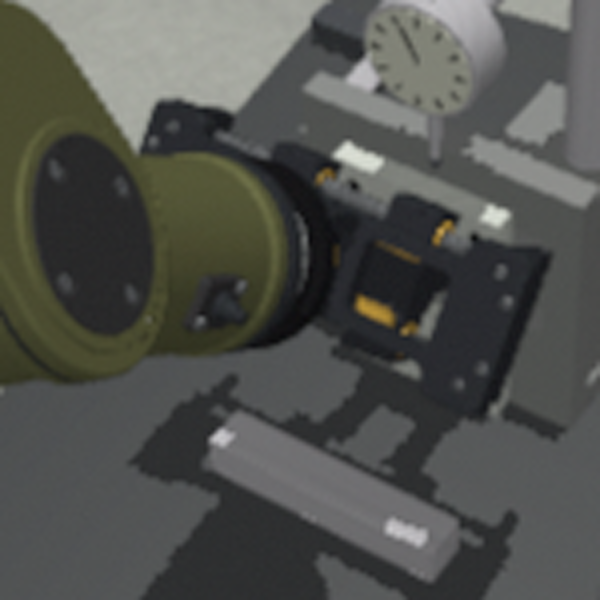

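View pics/wrist14.png

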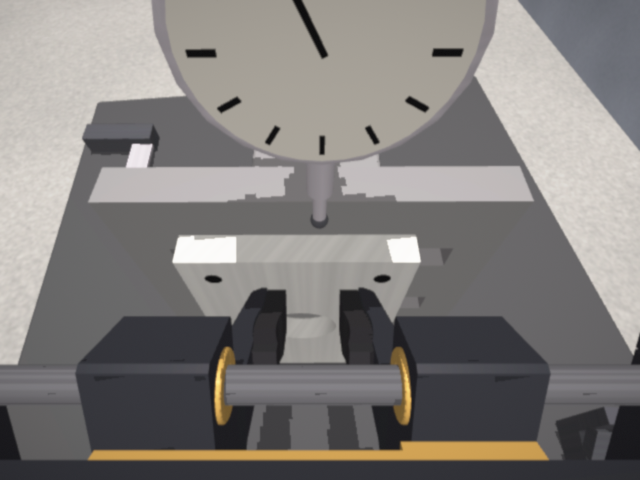

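>>> move_arm:
  turn:
    - [0,0,0]
    - [0,0,0]
    - [0,0,0]
    - [0,0,0]
    - [0,0,0]
    - [0,0,0]
  dp:
    - [-0.05,0,-0.06]
    - [-0.05,0,-0.06]
    - [-0.05,0,-0.06]
    - [-0.05,0,-0.06]
    - [-0.12,0,-0.15]
    - [0,0,0]
  jaw: [0.5,0.5,0.5,0.5,0.5,0.5]

```text
clock: 15.45
tool_pos: [0.5515, 0.0298, 0.1648]
eef_rot: [0.674, 0.604, 0.315, -0.285]
contact_force: [-0.2, -0.7, 0.6]
opening: 0.247
```

```bash
python3 look.py 15 wrist; python3 -c "
from arc import *
from plant import r
s=r.get_state();print(Pof(s['tool_pos'],s['eef_rot']))
plan(s['tool_pos'],s['eef_rot'],[tcp(-.10,.105,50,0.003),tcp(-.20,.08,48,.003)],step=.024)
"
```

```text
{'clock': 15.45, 'tool_pos': [0.5515, 0.0298, 0.1648], 'eef_rot': [0.6743, 0.604, 0.3151, -0.285], 'contact_force': [-0.2244, -0.6992, 0.5919], 'opening': 0.2473, 'q': [0.4505, 0.8845, -0.1774, 1.8404, -0.9538, 0.9312, 1.0013]}
[-0.023  -0.0007  0.1051]
{"turn": [[-0.0, -0.0002, -0.0002], [-0.0001, -0.0002, -0.0001], [-0.0, -0.0002, -0.0002], [-0.0001, -0.0003, -0.0001], [0.0, -0.0011, -0.0], [0.0, -0.0011, -0.0], [0.0, -0.0011, -0.0], [0.0, -0.0011, -0.0], [0.0, -0.0011, -0.0]] ,"dp": [[-0.49, 0.04, -0.59], [-0.5, 0.04, -0.59], [-0.49, 0.04, -0.59], [-0.5, 0.04, -0.59], [-0.67, -0.0, -0.49], [-0.68, -0.0, -0.48], [-0.68, -0.0, -0.48], [-0.68, -0.0, -0.47], [-0.69, -0.0, -0.47]] }
9 end [ 0.5365 -0.147   0.1393] [0.6794, 0.6107, 0.3025, -0.2719]
```

View pics/wrist15.png

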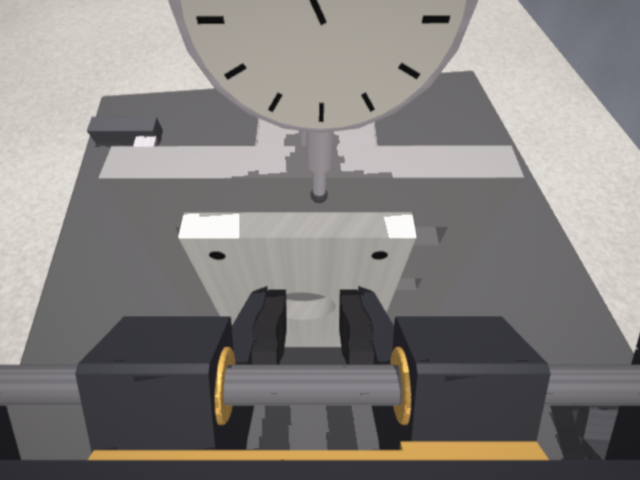

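The plate stays standing with the fingers clear. Retreating over the parallel.

>>> move_arm:
  turn:
    - [0,-0.0002,-0.0002]
    - [0,-0.0002,-0.0001]
    - [0,-0.0002,-0.0002]
    - [0,-0.0003,-0.0001]
    - [0,-0.0011,0]
    - [0,-0.0011,0]
    - [0,-0.0011,0]
    - [0,-0.0011,0]
    - [0,-0.0011,0]
    - [0,0,0]
  dp:
    - [-0.49,0.04,-0.59]
    - [-0.5,0.04,-0.59]
    - [-0.49,0.04,-0.59]
    - [-0.5,0.04,-0.59]
    - [-0.67,0,-0.49]
    - [-0.68,0,-0.48]
    - [-0.68,0,-0.48]
    - [-0.68,0,-0.47]
    - [-0.69,0,-0.47]
    - [0,0,0]
  jaw: [0.5,0.5,0.5,0.5,-0.1,-0.1,-0.1,-0.1,-0.1,-0.1]

```text
clock: 16.33
tool_pos: [0.5358, -0.1517, 0.1372]
eef_rot: [0.681, 0.61, 0.301, -0.271]
contact_force: [0.1, -0.1, 0.1]
opening: 0.551
```

```bash
python3 look.py 16; python3 -c "
from arc import *
from plant import r
crop(load('scene16'),220,170,150,150,4,'pics/s16c.png');crop(load('top16'),260,170,160,120,4.5,'pics/t16c.png')
s=r.get_state();print(Pof(s['tool_pos'],s['eef_rot']))"
```

```text
{'clock': 16.3333, 'tool_pos': [0.5358, -0.1517, 0.1372], 'eef_rot': [0.6815, 0.6098, 0.3008, -0.2706], 'contact_force': [0.1, -0.0555, 0.1129], 'opening': 0.5514, 'q': [0.6354, 0.9723, -0.0509, 1.5993, -0.7435, 1.162, 1.0031]}
[-0.1983  0.0031  0.0803]
```

View pics/s16c.png

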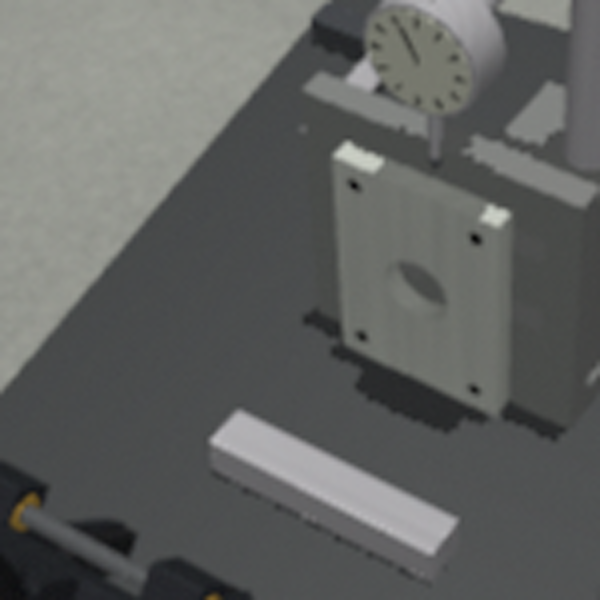

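View pics/t16c.png

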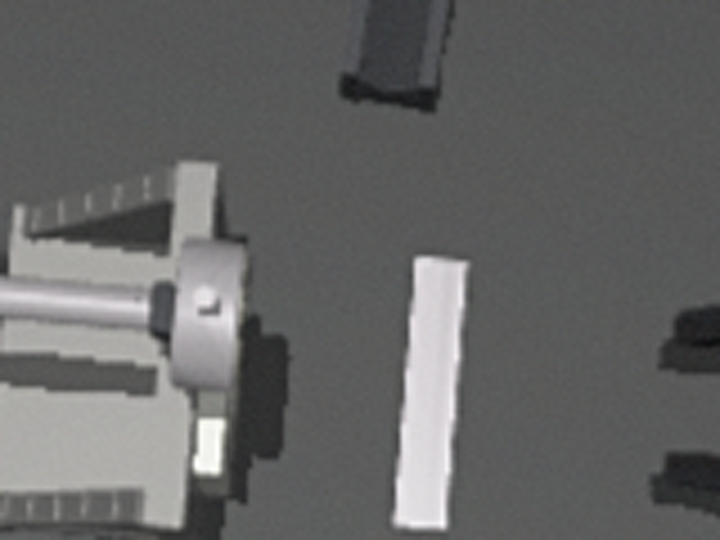

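View pics/wrist16.png

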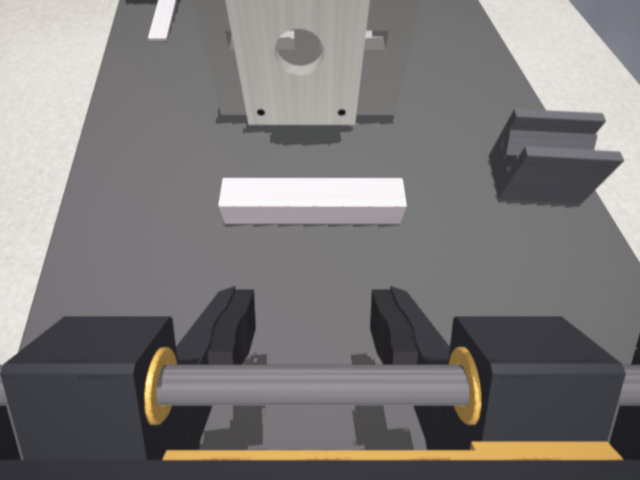

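```bash
python3 - <<'E'
from arc import *
t=load("top16");w=load("wrist16");s=load("scene16")
T=lambda x,y:(260+(x+.5)/4.5-.5,170+(y+.5)/4.5-.5)
S=lambda x,y:(220+(x+.5)/4-.5,170+(y+.5)/4-.5)
for p in [(414,257),(468,262),(395,527),(447,529)]: print("par",loc(onz(t,*T(*p),.102)))
for p in [(238,408),(458,518),(437,557),(211,441)]: print("par s",loc(onz(s,*S(*p),.102)))
for p in [(345,348),(495,415)]: print("foot s",loc(onz(s,*S(*p),.08)))
for p in [(335,160),(480,222)]: print("head s",loc(onz(s,*S(*p),.21)))
for p,z in [((248,125),.08),((354,125),.08),((219,207),.102),((406,207),.102),((225,179),.102),((404,179),.102)]: print("w",loc(onz(w,*p,z)))
E
```

```text
par [-0.0909  0.0662  0.022 ]
par [-0.1159  0.066   0.022 ]
par [-0.0924 -0.059   0.022 ]
par [-0.116  -0.0578  0.022 ]
par s [-0.0894 -0.0595  0.022 ]
par s [-0.0897  0.0647  0.022 ]
par s [-0.1132  0.0682  0.022 ]
par s [-0.1127 -0.0583  0.022 ]
foot s [-0.0142 -0.0494  0.    ]
foot s [-0.0123  0.0381 -0.    ]
head s [-0.0145 -0.0483  0.13  ]
head s [-0.0144  0.0298  0.13  ]
w [-0.0237 -0.0515  0.    ]
w [-0.0241  0.0368  0.    ]
w [-0.1231 -0.0591  0.022 ]
w [-0.1236  0.0629  0.022 ]
w [-0.0997 -0.0578  0.022 ]
w [-0.1002  0.0645  0.022 ]
```

```bash
python3 - <<'E'
from arc import *
from plant import r
s=r.get_state()
plan(s['tool_pos'],s['eef_rot'],[tcp(-.165,.022,48,.003),tcp(-.15,.017,48,.003),tcp(-.12,.017,48,.003)],step=.014)
E
```

```text
{"turn": [[-0.0001, -0.0001, 0.0], [-0.0001, -0.0001, 0.0], [-0.0001, -0.0001, 0.0], [-0.0, -0.0, 0.0001], [-0.0001, -0.0001, 0.0], [0.0, 0.0, 0.0], [0.0, 0.0, 0.0], [0.0, 0.0, 0.0], [0.0, 0.0, 0.0], [0.0, 0.0, 0.0]] ,"dp": [[-0.17, 0.0, 0.51], [-0.17, 0.0, 0.51], [-0.17, 0.0, 0.51], [-0.17, 0.0, 0.51], [-0.17, 0.0, 0.51], [0.13, 0.0, 0.29], [0.13, 0.0, 0.29], [0.27, 0.0, 0.3], [0.27, 0.0, 0.3], [0.26, 0.0, 0.29]] }
10 end [ 0.5449 -0.0675  0.0763] [0.6794, 0.6108, 0.3024, -0.2718]
```

>>> move_arm:
  turn:
    - [0,0,0]
    - [0,0,0]
    - [0,0,0]
    - [0,0,0]
    - [0,0,0]
    - [0,0,0]
    - [0,0,0]
  dp:
    - [-0.17,0,0.51]
    - [-0.17,0,0.51]
    - [-0.17,0,0.51]
    - [-0.17,0,0.51]
    - [-0.17,0,0.51]
    - [0.13,0,0.24]
    - [0,0,0]
  jaw: [-0.1,-0.1,-0.1,-0.1,-0.1,-0.1,-0.1]

```text
clock: 17.07
tool_pos: [0.5405, -0.1036, 0.0797]
eef_rot: [0.678, 0.611, 0.303, -0.275]
contact_force: [0.3, 0.3, 0.5]
opening: 0.554
```

```bash
python3 look.py 17; python3 -c "
from arc import *
from plant import r
crop(load('scene17'),220,170,150,150,4,'pics/s17c.png')
s=r.get_state();print(Pof(s['tool_pos'],s['eef_rot']))"
```

```text
{'clock': 17.0667, 'tool_pos': [0.5405, -0.1036, 0.0797], 'eef_rot': [0.6777, 0.6114, 0.3026, -0.2746], 'contact_force': [0.3178, 0.3425, 0.495], 'opening': 0.5539, 'q': [0.5958, 1.0472, -0.0972, 1.6707, -0.8044, 1.0206, 1.0722]}
[-0.1598  0.0035  0.0207]
```

View pics/s17c.png

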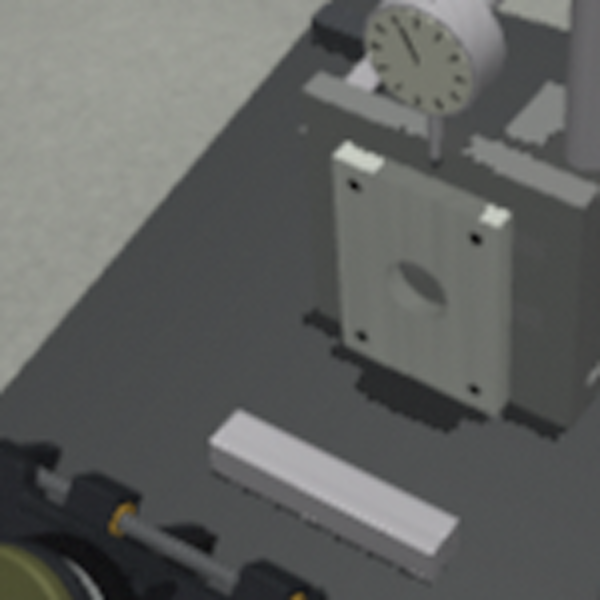

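View pics/wrist17.png

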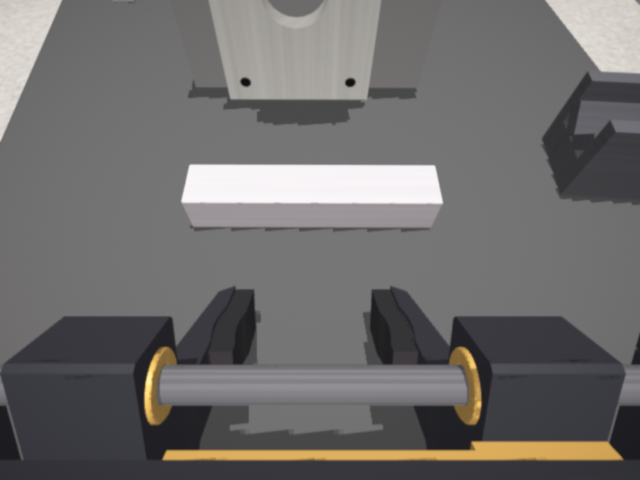

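>>> move_arm:
  turn:
    - [0,0,0]
    - [0,0,0]
    - [0,0,0]
    - [0,0,0]
    - [0,0,0]
    - [0,0,0]
  dp:
    - [-0.12,0,0.11]
    - [0.27,0,0.3]
    - [0.27,0,0.3]
    - [0.27,0,0.3]
    - [0.22,0,0.25]
    - [0,0,0]
  jaw: [-0.1,-0.1,-0.1,-0.1,-0.1,-0.1]

```text
clock: 17.72
tool_pos: [0.5447, -0.0648, 0.0762]
eef_rot: [0.677, 0.612, 0.303, -0.274]
contact_force: [0.8, 0.7, -0.0]
opening: 0.547
```

```bash
python3 look.py 18 wrist; python3 -c "
from arc import *
from plant import r
s=r.get_state();print(Pof(s['tool_pos'],s['eef_rot']))"
```

```text
{'clock': 17.7167, 'tool_pos': [0.5447, -0.0648, 0.0762], 'eef_rot': [0.6773, 0.6119, 0.3027, -0.2742], 'contact_force': [0.837, 0.7012, -0.0237], 'opening': 0.5471, 'q': [0.5562, 1.041, -0.1282, 1.7276, -0.8514, 0.9495, 1.0844]}
[-0.119   0.0028  0.0165]
```

View pics/wrist18.png

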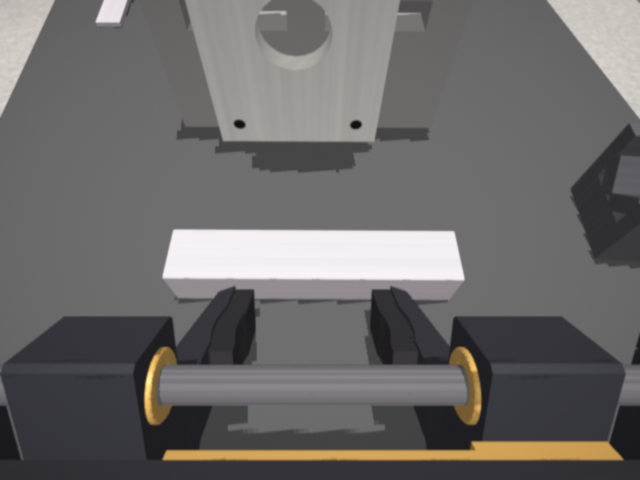

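>>> move_arm:
  turn:
    - [0,0,0]
    - [0,0,0]
    - [0,0,0]
    - [0,0,0]
    - [0,0,0]
    - [0,0,0]
    - [0,0,0]
    - [0,0,0]
    - [0,0,0]
    - [0,0,0]
  dp:
    - [0.13,0,0.15]
    - [0.13,0,0.15]
    - [0.14,0,0.15]
    - [0.14,0,0.15]
    - [0.14,0,0.15]
    - [0.14,0,0.15]
    - [0.14,0,0.15]
    - [0.14,0,0.15]
    - [0.14,0,0.15]
    - [0,0,0]
  jaw: [-0.1,-0.1,-0.1,-0.1,-0.1,-0.1,-0.1,-0.1,-0.1,-0.1]

```text
clock: 18.6
tool_pos: [0.5494, -0.0209, 0.0762]
eef_rot: [0.678, 0.611, 0.302, -0.273]
contact_force: [0.2, -0.8, -1.7]
opening: 0.546
```

```bash
python3 look.py 19 wrist; python3 -c "
from arc import *
from plant import r
s=r.get_state();print(Pof(s['tool_pos'],s['eef_rot']))"
```

```text
{'clock': 18.6, 'tool_pos': [0.5494, -0.0209, 0.0762], 'eef_rot': [0.6781, 0.6114, 0.3025, -0.2735], 'contact_force': [0.1798, -0.8275, -1.6741], 'opening': 0.546, 'q': [0.5133, 1.0307, -0.1722, 1.7845, -0.9042, 0.8698, 1.0877]}
[-0.074   0.0027  0.0167]
```

View pics/wrist19.png

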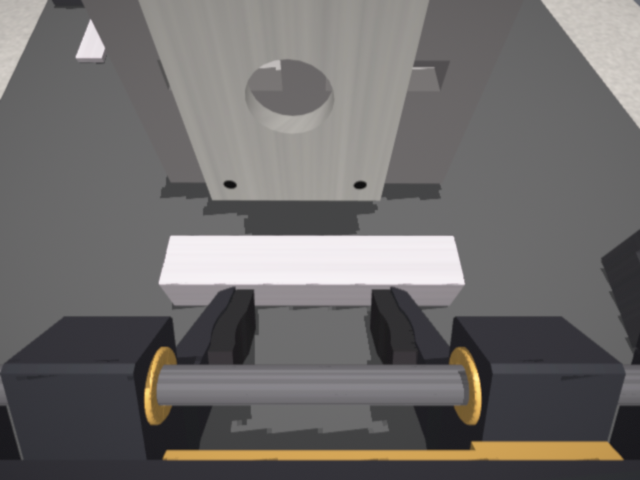

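>>> move_arm:
  turn:
    - [0,0,0]
    - [0,0,0]
    - [0,0,0]
    - [0,0,0]
    - [0,0,0]
    - [0,0,0]
  dp:
    - [0.13,0,0.14]
    - [0.13,0,0.14]
    - [0.13,0,0.14]
    - [0.13,0,0.14]
    - [0.13,0,0.14]
    - [0,0,0]
  jaw: [-0.1,-0.1,-0.1,-0.1,-0.1,-0.1]

```text
clock: 19.15
tool_pos: [0.552, 0.0028, 0.0766]
eef_rot: [0.678, 0.611, 0.302, -0.273]
contact_force: [-0.5, -1.4, -1.2]
opening: 0.545
```

```bash
python3 look.py 20 wrist; python3 -c "
from arc import *
from plant import r
s=r.get_state();print(Pof(s['tool_pos'],s['eef_rot']))"
```

```text
{'clock': 19.15, 'tool_pos': [0.552, 0.0028, 0.0766], 'eef_rot': [0.6782, 0.6114, 0.3025, -0.2734], 'contact_force': [-0.479, -1.4224, -1.2278], 'opening': 0.545, 'q': [0.4948, 1.0271, -0.2064, 1.8103, -0.9267, 0.8235, 1.0829]}
[-0.05    0.0026  0.0171]
```

View pics/wrist20.png

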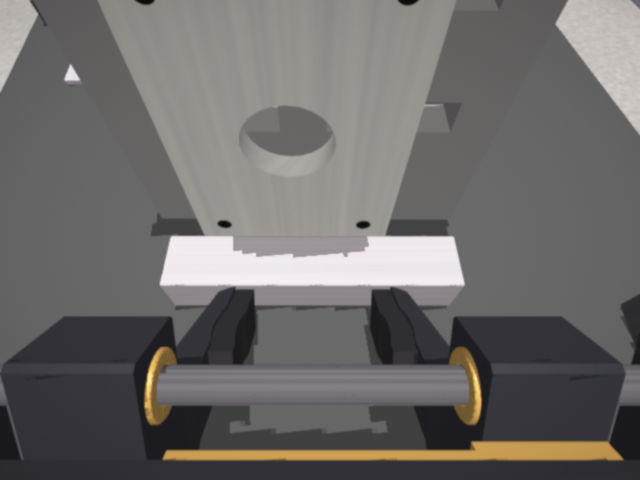

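>>> move_arm:
  turn:
    - [0,0,0]
    - [0,0,0]
    - [0,0,0]
    - [0,0,0]
  dp:
    - [0.07,0,0.08]
    - [0.07,0,0.08]
    - [0.07,0,0.08]
    - [0,0,0]
  jaw: [-0.1,-0.1,-0.1,-0.1]

```text
clock: 19.53
tool_pos: [0.5531, 0.0092, 0.0762]
eef_rot: [0.679, 0.611, 0.302, -0.273]
contact_force: [-0.3, -1.9, 1.1]
opening: 0.547
```

>>> move_arm:
  turn:
    - [0,0,0]
    - [0,0,0]
    - [0,0,0]
  dp:
    - [0.05,0,0.06]
    - [0.05,0,0.06]
    - [0,0,0]
  jaw: [-0.1,-0.1,-0.1]

```text
clock: 19.78
tool_pos: [0.5535, 0.013, 0.0761]
eef_rot: [0.679, 0.611, 0.302, -0.273]
contact_force: [0.0, -3.7, 1.9]
opening: 0.547
```

```bash
python3 look.py 21 wrist; python3 -c "
from arc import *
from plant import r
s=r.get_state();print(Pof(s['tool_pos'],s['eef_rot']))"
```

```text
{'clock': 19.7833, 'tool_pos': [0.5535, 0.013, 0.0761], 'eef_rot': [0.6788, 0.6111, 0.3024, -0.2726], 'contact_force': [0.0262, -3.7207, 1.8665], 'opening': 0.5471, 'q': [0.4883, 1.0267, -0.2252, 1.821, -0.9357, 0.7984, 1.0789]}
[-0.0391  0.0031  0.0167]
```

View pics/wrist21.png

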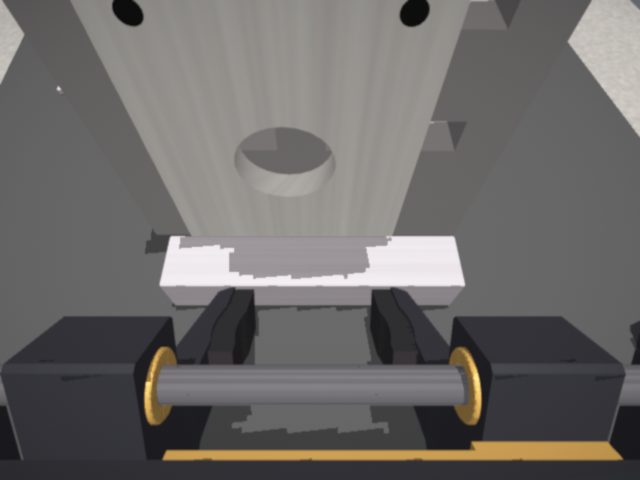

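Close; pushing on in small steps until the force builds.

>>> move_arm:
  turn:
    - [0,0,0]
    - [0,0,0]
  dp:
    - [0.05,0,0.06]
    - [0,0,0]
  jaw: [-0.1,-0.1]

```text
clock: 20.0
tool_pos: [0.5537, 0.0148, 0.0759]
eef_rot: [0.679, 0.611, 0.302, -0.273]
contact_force: [0.6, -3.3, 2.3]
opening: 0.549
```

>>> move_arm:
  turn:
    - [0,0,0]
    - [0,0,0]
  dp:
    - [0.05,0,0.06]
    - [0,0,0]
  jaw: [-0.1,-0.1]

```text
clock: 20.17
tool_pos: [0.5538, 0.0151, 0.0755]
eef_rot: [0.68, 0.611, 0.302, -0.272]
contact_force: [-1.1, -7.6, 4.6]
opening: 0.549
```

>>> move_arm:
  turn:
    - [0,0,0]
    - [0,0,0]
  dp:
    - [0.05,0,0.06]
    - [0,0,0]
  jaw: [-0.1,-0.1]

```text
clock: 20.33
tool_pos: [0.554, 0.0152, 0.0752]
eef_rot: [0.68, 0.611, 0.301, -0.271]
contact_force: [-2.7, -12.1, 6.8]
opening: 0.549
```

>>> move_arm:
  turn:
    - [0,0,0]
    - [0,0,0]
    - [0,0,0]
    - [0,0,0]
    - [0,0,0]
    - [0,0,0]
    - [0,0,0]
    - [0,0,0]
    - [0,0,0]
    - [0,0,0]
  dp:
    - [-0.05,0,-0.06]
    - [-0.05,0,-0.06]
    - [-0.05,0,-0.06]
    - [-0.1,0,-0.12]
    - [-0.27,0,-0.3]
    - [-0.4,0,-0.5]
    - [-0.4,0,-0.7]
    - [-0.4,0,-0.8]
    - [-0.4,0,-0.8]
    - [0,0,0]
  jaw: [-0.1,-0.1,-0.1,-0.1,-0.1,-0.1,-0.1,-0.1,-0.1,-0.1]

```text
clock: 21.17
tool_pos: [0.5439, -0.0861, 0.0924]
eef_rot: [0.682, 0.61, 0.301, -0.269]
contact_force: [0.6, -1.7, 0.4]
opening: 0.551
```

```bash
python3 look.py 22; python3 -c "
from arc import *
from plant import r
crop(load('scene22'),220,170,150,150,4,'pics/s22c.png');crop(load('top22'),260,170,160,120,4.5,'pics/t22c.png')
s=r.get_state();print(Pof(s['tool_pos'],s['eef_rot']))"
```

```text
{'clock': 21.1667, 'tool_pos': [0.5439, -0.0861, 0.0924], 'eef_rot': [0.6816, 0.6101, 0.3013, -0.2693], 'contact_force': [0.6243, -1.7348, 0.3552], 'opening': 0.5508, 'q': [0.5912, 1.0155, -0.1391, 1.7064, -0.8031, 0.9738, 1.0382]}
[-0.1315  0.0028  0.0339]
```

View pics/s22c.png

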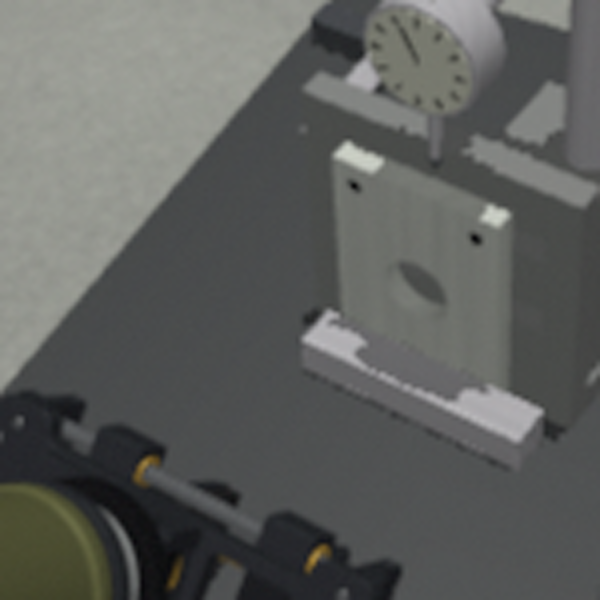

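View pics/t22c.png

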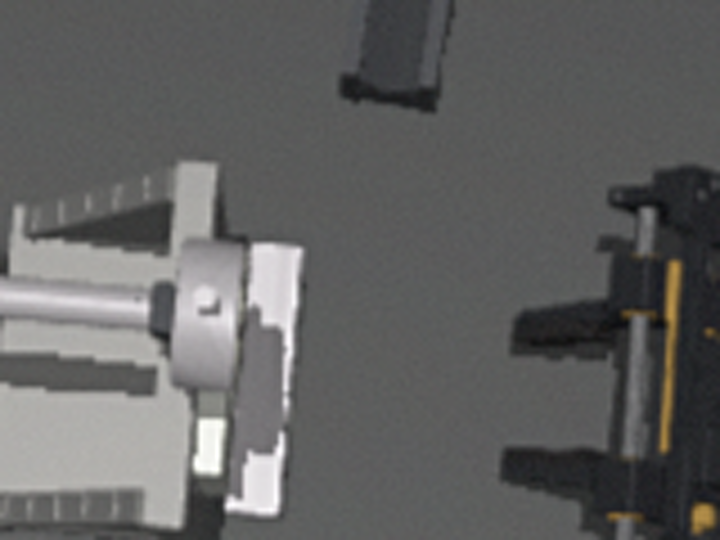

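View pics/wrist22.png

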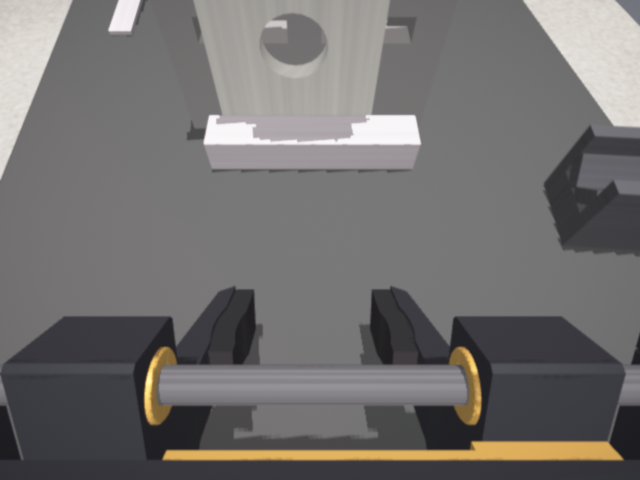

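```bash
python3 - <<'E'
from arc import *
t=load("top22");w=load("wrist22");s=load("scene22")
T=lambda x,y:(260+(x+.5)/4.5-.5,170+(y+.5)/4.5-.5)
S=lambda x,y:(220+(x+.5)/4-.5,170+(y+.5)/4-.5)
for p in [(304,247),(281,516),(250,243),(226,511)]: print("par t",loc(onz(t,*T(*p),.102)))
for p in [(543,410),(520,442),(303,342)]: print("par s",loc(onz(s,*S(*p),.102)))
for p in [(208,116),(417,116),(205,141),(419,142)]: print("par w",loc(onz(w,*p,.102)))
print("APtop t",loc(onz(t,*T(217,163),.23)),loc(onz(t,*T(185,528),.23)))
print("plate top outer edge t",loc(onz(t,*T(226,410),.21)),loc(onz(t,*T(222,475),.21)))
for p in [(335,160),(480,222)]: print("head s",loc(onz(s,*S(*p),.21)))
d=np.abs(load("scene16")["frame"].astype(int)-load("scene22")["frame"]).max(2)
print("plate/indicator top region change", d[165:235,300:360].max())
E
```

```text
par t [-0.0397  0.0664  0.022 ]
par t [-0.0402 -0.0587  0.022 ]
par t [-0.0146  0.066   0.022 ]
par t [-0.015  -0.0586  0.022 ]
par s [-0.0136  0.0653  0.022 ]
par s [-0.0364  0.066   0.022 ]
par s [-0.0379 -0.0574  0.022 ]
par w [-0.0226 -0.0592  0.022 ]
par w [-0.0229  0.0657  0.022 ]
par w [-0.0431 -0.0582  0.022 ]
par w [-0.0441  0.0638  0.022 ]
APtop t [-0.0026  0.0754  0.15  ] [-0.0038 -0.0749  0.15  ]
plate top outer edge t [-0.015  -0.0239  0.13  ] [-0.0159 -0.0508  0.13  ]
head s [-0.0145 -0.0483  0.13  ]
head s [-0.0144  0.0298  0.13  ]
plate/indicator top region change 10
```

```bash
python3 -c "
from plant import r
r.finish_job();s=r.get_state();print(s['clock'],s['contact_force'])"
```

```text
the job is handed in; nothing more can be done
the job is handed in; nothing more can be done
```

The plate is standing upright against the angle plate, below the indicator, with the parallel tight against its foot. I handed the job in about 21 s into the 61 s allowed; no verdict is reported.

I pushed the parallel with the leaned gripper, which carried the plate along until its foot end met the angle plate. I then tipped the plate up from under the raised end, backed the fingers off, and slid the parallel forward until the force built to about 12 N.

**Last camera checks:**
- **Plate:** its top edge is about 12.3 mm off the face in the top view. It sits about 6 mm to one side of the middle of the face. It is about 8 mm to the side of the indicator tip, against the 40 mm allowed.
- **Parallel:** its plate-side edge is about 12 mm off the face, which is tight against the foot. It is square to within about 0.005 rad, and its middle is about 10 mm from the plate's middle.
- **Rest of the scene:** the indicator and the gauges in view showed no sign of having moved, by eye. The scene view around the indicator and the plate's top did not change between before and after the parallel was slid in. The gripper was clear of everything.

**Disagreements:**
- The wrist camera placed things 5–10 mm further from the face than the other two cameras.
- The top camera puts the face itself about 3 mm out of place. I allowed for that in the distances above and trusted the contact forces and the top and scene views.
- I did not measure the height of the plate's foot directly; the pictures show it sitting on the granite.

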